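Make up a water filter's compression nut: finger-tight, then a quarter turn

TASK

Run the brass compression nut on top of the water filter down (clockwise from above) with the fingers until it is finger-tight and no further, then put the red-handled spanner on it and tighten it one more quarter turn. Take the spanner off, lay it gently down on the worktop, and leave the filter's copper pipe and the things around alone.

Things in the scene. Friction and masses are not known exactly. Their poses are not given: they have to be found in the camera images.
- filter: bench-top water filter, fixed: white housing, blue ribbed head, 108 mm across, 90 mm high, side ports 72 mm up, 165 mm over their ends. Origin on the worktop under its centre, z up. On its axis stand a brass hexagon (37 mm across corners, 90 to 101.5 mm above the worktop), a thread (25 mm dia.), the nut and a copper pipe. Right of it (-y) is a tall drainer with plates
- nut: brass compression nut: hexagon 30 mm across flats, 16 mm high; collar 27 mm dia., 4 mm high on top. Origin at the centre of its underside, 112 mm up at the start; z up; x through the corner with a black pen mark, y square to a flat. Already started on its thread, 3 mm a turn; clockwise from above tightens; stays where left. Torques: see nut_centre
- nut_centre (a point): centre of the nut's hexagon, 8 mm above its underside, axes as nut. It turns freely (about 0.1 N m) for 0.8 to 3.1 rad, differently each time and not to be seen, until it meets the olive; then the torque climbs within 0.25 rad to 0.6 N m, where the olive gives and is driven home, and stays near that. Finger-tight is in between: 0.2 to 0.4 N m
- olive: the olive (sealing sleeve) captive inside the nut, hidden, 10 mm high; origin at its foot on the filter's axis, z up. Stays put until the nut has met it and turns with 0.6 N m; from there it is screwed down into its seat with the nut (0.75 mm for a quarter turn) and stays there
- tail: upright copper pipe, 15 mm dia., on the filter's axis through the nut; fixed; origin at its foot inside the fitting; its top is 174 mm above the worktop, 42 mm above the nut's collar
- spanner: open-ended steel spanner lying flat, 204 mm long, 200 g. Origin at the jaw's centre on the underside; x points out of the jaw's open mouth, the handle runs along -x, z up. Jaw: 32 mm wide (parallel along x, so it fits the nut with 2 mm to spare), closed 19 mm behind its centre, prongs reach 17 mm ahead, head 9 mm thick (1 to 10 mm above the underside) and 53 mm wide. It can be lowered onto the nut from above, the pipe passing through the jaw.
- spanner_jaw (a point): centre of the spanner's jaw, 5.5 mm above its underside, axes as spanner
- spanner_grip (a point): point on the spanner's red handle to grip it, 95 mm behind the jaw's centre (9 mm behind the centre of mass), 5.5 mm above the underside, axes as spanner; the handle there is 20 mm wide and 11 mm thick, red from 70 to 175 mm behind the jaw's centre
- tea_glass: waisted clear tea glass, 63 mm dia., 87 mm high, bystander; origin under its centre
- lemon: yellow lemon, 71x53x51 mm, bystander; origin at its underside
- mug: white mug with a handle, 82 mm dia., 94 mm high, bystander; origin at its underside
- salt_shaker: salt shaker with a grey top, 44 mm dia., 90 mm high, bystander; origin under its centre

How it is judged:
On the way, in this order (a step that is already met when the one before it is completed fails the run):
1. the fingers have run the nut down finger-tight: it bears on the olive with more than 8 N while the fingers hold it, and the olive has not been driven (contact force between nut and olive above 8 N and contact force between the fingers and nut above 1 N and distance of olive from where it was at the start of the episode below 0.00012 m), for 0.1 s.
2. the spanner turns the nut further and drives the olive at least 0.38 mm (distance of olive from where it was at the start of the episode above 0.00038 m and contact force between spanner and nut above 0.5 N), for 0.05 s.
At the end, for the whole second after the job is handed in: The nut has been turned about 60 to 125 degrees past finger-tight (olive driven in by 0.40 to 0.95 mm) and not backed off (it still bears on the olive with over 2 N); the spanner lies released, flat and at rest on the worktop (jaw and handle centres under 12 mm high) (distance of olive from where it was at the start of the episode between 0.0004 and 0.00095 m and contact force between nut and olive above 2 N and height (world z) of each of spanner_jaw, spanner_grip below 0.012 m and contact force between each of spanner, the fingers and nut below 0.1 N and contact force between the fingers and spanner below 0.1 N and linear speed of spanner below 0.02 m/s); the robot touches nothing.
It fails at once if the fingers overtighten the nut: they hold it while the olive is driven more than 0.25 mm (contact force between the fingers and nut above 0.5 N and distance of olive from where it was at the start of the episode above 0.00025 m).
It fails at once if the copper pipe is pushed with more than 20 N (contact force between anything else and tail above 20 N).
It fails at once if the spanner is dropped (moves faster than 0.9 m/s out of the fingers) (linear speed of spanner above 0.9 m/s and contact force between the fingers and spanner below 0.1 N).
It fails at once if a bystander (tea glass, lemon, mug, salt shaker) is moved by more than 20 mm (distance of any of tea_glass, lemon, mug, salt_shaker from where it was at the start of the episode above 0.02 m).
It also fails if it takes over 72 s, if anything falls off the work surface, if the arm or the gripper's body presses on something with over 40 N, if the wrist force passes 120 N, or if a joint passes its speed limit or range.

ROBOT

A 6-joint arm with a two-finger parallel gripper is mounted at the origin on a cart in front of the work surface, level with it; the furniture and walls round the work are solid. World frame = base frame: x ahead of the robot, y to its left, z up, the work surface at z = 0. Lengths are in m, angles in rad, forces in N, time in s.
With the tool pointing down it reaches from about 0.3 to 0.775 m from the base axis. Payload 14.6 kg.
Tool frame: the origin (TCP) lies at the very end of the fingers, on their centre line; the grasp point (between the pads) lies 19 mm behind it; z points along the fingers, y is the line along which they close (so a half turn about z gives the same grasp; the last joint's range is limited). The gripper opens to 94 mm and grips with 3 to 60 N. Pads are 16 mm wide; open, the fingers measure 119 mm over their backs; the gripper's body (75 mm by 177 mm) begins 78 mm behind the grasp point.
Start: joints at [-1.233, 0.3, 1.521, -0, 1.321, -0.067], TCP at [0.217, -0.506, 0.205] pointing down, gripper open.
Joint ranges: [-3.03, 3.03], [-0.79, 2.21], [0.23, 2.52], [-1.04, 4.18], [0, 3.07], [-2.55, 2.55]. Speed limits (rad/s): [2.22, 2.22, 2.57, 3.14, 3.14, 3.14].

INTERFACE

Orientations are given as [roll, pitch, yaw] about the fixed x, y, z axes, in that order (R = Rz(yaw) Ry(pitch) Rx(roll)).
In Python, from station import ctrl gives the robot as it stands.
- The arm moves only by the tool move_arm, never from a script. Its argument "targets" is a list of rows, each a list of 6 numbers: the shift along the tool's x, y, z in units of 1000 mm (1.0 is 1000 mm), then the turn, a rotation vector about the tool's x, y, z in units of 30 degrees (1.0 is 30 degrees). In form: [[tx, ty, tz, ax, ay, az], ...]. A call has exactly 5 rows; each row is the pose to reach, as a shift and turn from the pose commanded when the call began, along the tool's axes at that moment; what a row does not reach only later rows make up. A row lasts 1/12 s, in which the tool goes at most 41.7 mm and 7.16 degrees, less where a joint would pass 70% of its speed; a pose out of reach is approached as far as the arm can. A call with a number of a shift or a turn outside -1 to 1 is refused whole. A call with a gripper value outside its range is refused whole. "fingers" is the opening, from -1 (shut) to 1 (fully open), set as the call begins (left out, the last holds). The fingers move at their own pace and stop on an object; "grip_force" is the grip in N (left out, the last holds). Time passes only in rows, so rows that repeat a pose let the fingers close, or fill a call up. It gives the time, the measured TCP pose, the force and the opening at its end, in the units of the state.
- ctrl.get_obs(): the state, without advancing time (a new reading comes with each control period).
- ctrl.camera(name): name is "scene" or "top"; returns the picture (400x640x3 uint8, red, green, blue); there is no depth.
- ctrl.camera_info(name): a dict with "fx", "fy", "cx", "cy" (pixels), "k1" (the pictures are not rectified: a ray, as slopes to the right and down, at radius r is drawn at 1 + k1 r^2 times it, then the intrinsics apply), "rvec" (rotation vector, rad) and "tvec" (3), from world to camera coordinates, as OpenCV has them. Camera axes: x right, y down, z forward; pixel columns grow to the right and rows downward; lengths in m; the calibration is good to about 2 mm. A picture is of the moment at which its call begins. camera_info takes no time and is no camera call.
- ctrl.hand_in(): hands the job in, once; it reports no verdict.
The state is a dict: "time_s": time; "qpos": joint angles; "joint_vel": joint speeds; "tau": joint torques, N m; "ee_pos": TCP position; "eef_rot": TCP orientation; "force": force on the tool from outside, world axes, zero at the start; "moment": the same for the moment, N m; "grip_width": finger opening in m.
Only numpy, scipy, OpenCV 4.12 (cv2) and the standard library are available. Lean on these libraries where they do the work, as an engineer would, in place of code of your own. Each camera call takes 0.05 s, during which the arm holds its last target. There are 200 camera calls.

## Working session

There is one attempt and no reset: what is moved stays moved. The work goes in short steps, Python scripts to look and compute and a tool call to move; the robot and the scene stay as the last step left them, time stands still between calls to the robot, and variables do not carry over. Pictures are saved under pics/ and viewed, on a budget of 10 in all, crops included, one or two more only if the job needs it, and the job is handed in when it is done.

Besides the shell and the picture viewer there is one more tool, called after "Request:" as a command line: name --pt "numbers of a row" for each row, then --argument value for the rest. move_arm: Moves the arm, as the interface text tells. Shifts and turns lie within -1 to 1; 1 stands for 1000 mm of shift or 30 degrees of turn. Its arguments: {"type":"object","properties":{"targets":{"type":"array"},"fingers":{"type":"number"},"grip_force":{"type":"number"}},"required":["targets"]}

```bash
mkdir -p pics
cat > h.py <<'E'
import numpy as np, cv2
from station import ctrl
def shot(n,f,crop=None,s=1):
    im=ctrl.camera(n)[:,:,::-1].copy()
    cv2.imwrite('pics/raw_'+f,im)
    if crop: x0,y0,x1,y1=crop; im=im[y0:y1,x0:x1]
    if s!=1: im=cv2.resize(im,None,fx=s,fy=s,interpolation=cv2.INTER_CUBIC)
    cv2.imwrite('pics/'+f,im)
def cam(n):
    c=ctrl.camera_info(n);R=cv2.Rodrigues(np.array(c['rvec'],float))[0];return c,R,np.array(c['tvec'],float)
def px2w(n,u,v,z):
    c,R,t=cam(n);a=np.array([(u-c['cx'])/c['fx'],(v-c['cy'])/c['fy']]);p=a.copy()
    for _ in range(30): p=a/(1+c['k1']*(p@p))
    d=R.T@np.array([*p,1]);o=-R.T@t
    return o+d*(z-o[2])/d[2]
def w2px(n,P):
    c,R,t=cam(n);q=R@np.array(P,float)+t;p=q[:2]/q[2];p=p*(1+c['k1']*(p@p))
    return p*[c['fx'],c['fy']]+[c['cx'],c['cy']]
E
python3 - <<'E'
from h import *
o=ctrl.get_obs();print(o)
for n in('scene','top'):
    c,R,t=cam(n);print(n,c,-R.T@t)
a=ctrl.camera('scene')[:,:,::-1];b=ctrl.camera('top')[:,:,::-1]
cv2.imwrite('pics/s0.png',a);cv2.imwrite('pics/t0.png',b)
E
```

```text
{'time_s': 0.0, 'qpos': array([-1.23259065e+00,  3.00453238e-01,  1.52159195e+00, -3.55911267e-05,
        1.32075040e+00, -6.65905855e-02]), 'joint_vel': array([-0.001171  ,  0.00037533, -0.00048369,  0.0002157 , -0.00044813,
       -0.00098765]), 'tau': array([-1.61739157e-03, -5.31820428e+01, -3.52734804e+01,  7.07103079e-02,
        2.42884067e-02, -1.09568807e-04]), 'ee_pos': array([ 0.21650712, -0.50528694,  0.20489155]), 'eef_rot': array([-3.14039009e+00, -4.56476444e-05,  4.04805058e-01]), 'force': array([-0.21202969, -0.46256227,  0.01544125]), 'moment': array([ 0.01914602,  0.01206681, -0.00118434]), 'grip_width': 0.09445335051826459}
scene {'fx': 428.3340191395485, 'fy': 428.3340191395485, 'cx': 313.2642058008382, 'cy': 202.61578256562908, 'k1': -0.021014843619643328, 'rvec': array([ 1.07712736, -2.29903546,  1.12375582]), 'tvec': array([0.44713615, 0.31628761, 0.68465426])} [0.02792291 0.56737929 0.66784811]
top {'fx': 481.6051619485231, 'fy': 481.6051619485231, 'cx': 319.24004223596756, 'cy': 201.74931931397794, 'k1': 0.04492060382800389, 'rvec': array([ 2.18925924, -2.18563676,  0.04806308]), 'tvec': array([0.12289688, 0.55721219, 1.14329481])} [0.49247197 0.1101328  1.17390554]
```

View pics/s0.png

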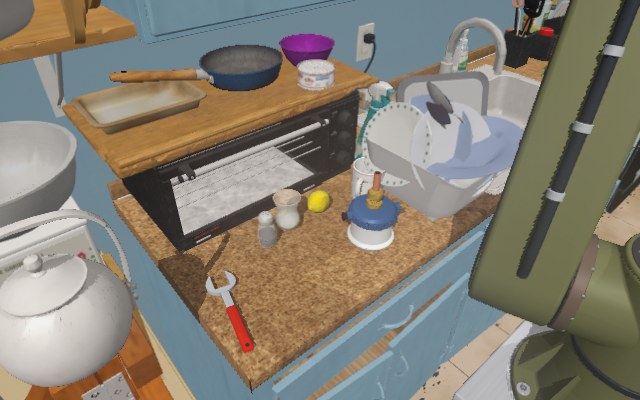

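View pics/t0.png

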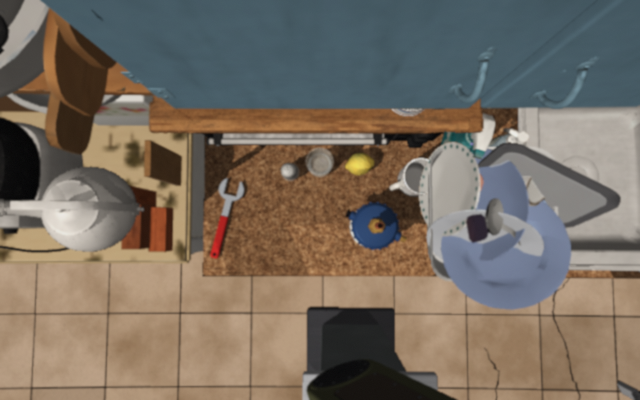

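The scene view shows the filter at about (372,215) and the spanner at (220,285)–(248,348). In the top view the filter is at (376,226), the spanner jaw at (232,187) and its handle end at (215,255).

Run:
```python
from h import *
np.set_printoptions(precision=4,suppress=True)
b=cv2.imread('pics/t0.png');a=cv2.imread('pics/s0.png')
A=cv2.resize(a[160:255,325:425],(400,380),interpolation=cv2.INTER_CUBIC)
B=cv2.resize(b[195:258,340:410],(400,360),interpolation=cv2.INTER_CUBIC)
out=np.zeros((380,800,3),np.uint8);out[:,:400]=A;out[:360,400:]=B
C=cv2.resize(b[170:265,195:255],(240,380),interpolation=cv2.INTER_CUBIC)
D=cv2.resize(a[262:357,195:265],(280,380),interpolation=cv2.INTER_CUBIC)
o2=np.zeros((760-180-180+200-20,800,3),np.uint8)[:600]
full=np.zeros((600,800,3),np.uint8)
full[:380]=out;
c2=cv2.resize(np.hstack([C,D]),None,fx=.57,fy=.57);full[382:382+c2.shape[0],:c2.shape[1]]=c2
cv2.imwrite('pics/z1.png',full)
# red handle
for n,im,z in(('top',b,.008),('scene',a,.008)):
    hsv=cv2.cvtColor(im,cv2.COLOR_BGR2HSV)
    m=((hsv[...,0]<8)|(hsv[...,0]>172))&(hsv[...,1]>170)&(hsv[...,2]>90)
    m=m.astype(np.uint8);m[:, :200]=0;m[:,265:]=0;m[:160]=0
    k,l,s,c=cv2.connectedComponentsWithStats(m);i=1+np.argmax(s[1:,4])
    v,u=np.nonzero(l==i);P=np.array([px2w(n,x,y,z)[:2] for x,y in zip(u,v)])
    mu=P.mean(0);w,V=np.linalg.eigh(np.cov((P-mu).T));d=V[:,1];d*=np.sign(d[0]);pr=(P-mu)@d
    print(n,'red',len(u),mu,np.degrees(np.arctan2(d[1],d[0])),pr.min(),pr.max(),'jaw',mu+d*(.1225))
    # blue head
    m=((hsv[...,0]>100)&(hsv[...,0]<125)&(hsv[...,1]>120)&(hsv[...,2]>40)).astype(np.uint8)
    m[:,:340]=0;m[:,412:]=0;m[:190]=0;m[250:]=0
    v,u=np.nonzero(m);print('blue',u.mean(),v.mean(),px2w(n,u.mean(),v.mean(),.085),u.min(),u.max(),v.min(),v.max())
print(px2w('top',232,187,.008))
```

```text
top red 354 [0.4711 0.3675] -13.368415281243037 -0.04997138470293113 0.05143273762005083 jaw [0.5903 0.3392]
blue 374.27929255711126 225.34045689019896 [ 0.5001 -0.0012  0.085 ] 349 399 203 248
scene red 523 [0.4709 0.3638] -13.790348107346029 -0.05169627566877346 0.05529224731493633 jaw [0.5899 0.3346]<stdin>:26: RuntimeWarning: Mean of empty slice.
  ret = ret.dtype.type(ret / rcount)
Traceback (most recent call last):
ValueError: zero-size array to reduction operation minimum which has no identity
```

View pics/z1.png

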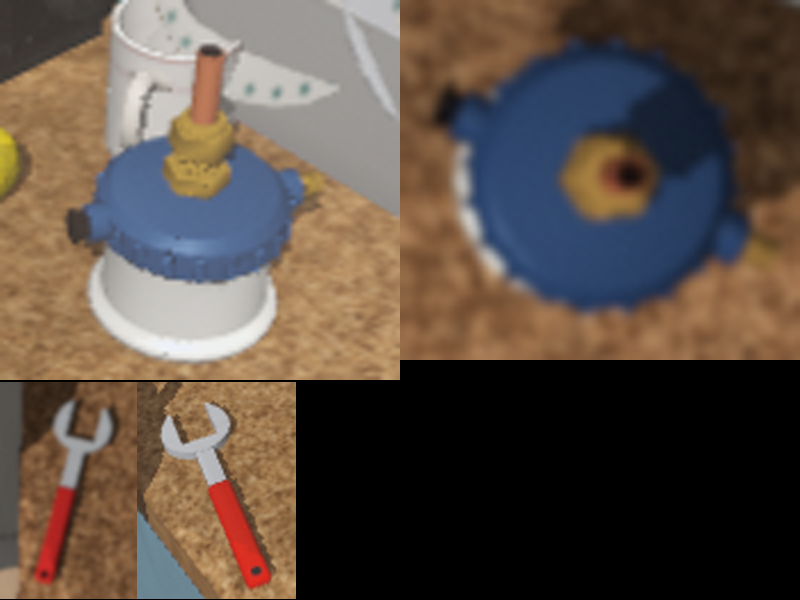

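The pipe top is at scene ≈(377.5,172.5) and top ≈(380,226). The brass nut is at scene ≈(375,193). The spanner's yaw is about −13.5°. Next I'll fit the axis and the nut's hexagon angle, and check clearance to the drainer.

Run:
```python
from h import *
from scipy.optimize import least_squares
np.set_printoptions(precision=4,suppress=True)
b=cv2.imread('pics/t0.png');a=cv2.imread('pics/s0.png')
im={'scene':a,'top':b}
r=least_squares(lambda p:np.r_[w2px('scene',[p[0],p[1],.174])-[377.5,172.3],w2px('top',[p[0],p[1],.174])-[379.9,225.8]],[.5,0])
print('axis from pipe',r.x,r.fun)
box={'scene':(362,178,388,212),'top':(364,212,386,238)}
S=8
masks={}
for n in im:
    x0,y0,x1,y1=box[n];c=im[n][y0:y1,x0:x1]
    h=cv2.cvtColor(c,cv2.COLOR_BGR2HSV);m=((h[...,0]>14)&(h[...,0]<32)&(h[...,1]>100)).astype(np.uint8)
    if n=='top': m=((h[...,0]<90)).astype(np.uint8)   # all not blue
    masks[n]=m
    print(n);print('\n'.join(''.join('.#'[q] for q in row) for row in m))
big=[cv2.resize(im[n][box[n][1]:box[n][3],box[n][0]:box[n][2]],None,fx=15,fy=15,interpolation=cv2.INTER_CUBIC) for n in im]
H=max(x.shape[0] for x in big);W=sum(x.shape[1] for x in big)
o=np.zeros((H,W,3),np.uint8);x=0
for g in big:o[:g.shape[0],x:x+g.shape[1]]=g;x+=g.shape[1]
cv2.imwrite('pics/z2.png',o);print(o.shape)
for z in(.1,.15,.2,.25):print(z,px2w('top',419,190,z)[:2],px2w('top',428,245,z)[:2],px2w('top',445,230,z)[:2])
for z in(.1,.2):print(px2w('scene',362,150,z))
```

```text
axis from pipe [ 0.499  -0.0047] [-0.2648  0.9129  0.5112 -0.2082]
scene
..........................
..........................
..........................
..........................
..........................
..........................
..........................
..........................
..........................
..........#...............
.........##......##.......
.......####......###......
......#####......###......
......###############.....
......################.##.
......####################
......####################
......################.#.#
......###############.....
.......#############......
......#############.......
.....#############........
....###############.......
....################......
....################......
....################......
.....###############......
......##############......
......#############.......
.......###########........
........#########.........
..........................
..........................
..........................
top
......................
......................
......................
......................
......................
......................
..........######......
........##########....
.......############...
......#############...
......##############..
.....################.
.....################.
....#################.
....#################.
....#################.
.....###############..
......##############..
......#############...
.......############...
........##########....
......................
......................
......................
......................
......................
(510, 720, 3)
0.1 [ 0.5788 -0.0993] [ 0.4569 -0.1178] [ 0.4901 -0.1555]
0.15 [ 0.5748 -0.0895] [ 0.4586 -0.1072] [ 0.4902 -0.1432]
0.2 [ 0.5708 -0.0798] [ 0.4602 -0.0966] [ 0.4903 -0.1308]
0.25 [ 0.5668 -0.07  ] [ 0.4619 -0.086 ] [ 0.4904 -0.1184]
[ 0.667  -0.1375  0.1   ]
[ 0.5544 -0.0134  0.2   ]
```

View pics/z2.png

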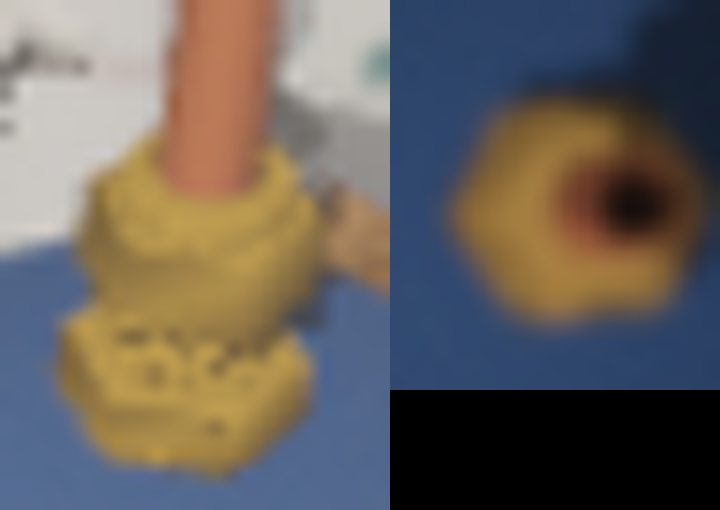

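The nut sits at (375,193) in the scene view with a corner roughly toward the camera. The lower hexagon has a corner toward +y. I'll do one silhouette fit for the nut angle and work out the approach with it.

```bash
cat > fit.py <<'E'
from h import *
import itertools,sys
from scipy.optimize import minimize
np.set_printoptions(precision=4,suppress=True)
box={'scene':(362,178,383,212),'top':(364,212,388,238)};S=8
def parts(th,tl,dz):
    def ring(r,z,n=24,a0=0):
        a=a0+np.arange(n)*2*np.pi/n;return np.c_[r*np.cos(a),r*np.sin(a),np.full(n,z)]
    c=.015/np.cos(np.pi/6)
    return [np.r_[ring(.0185,.09,6,tl),ring(.0185,.1015,6,tl)],np.r_[ring(.0125,.10),ring(.0125,.113)],
     np.r_[ring(c,.112-dz,6,th),ring(c,.128-dz,6,th)],np.r_[ring(.0135,.128-dz),ring(.0135,.132-dz)],np.r_[ring(.0075,.13),ring(.0075,.174)]]
def alpha(im,n):
    x0,y0,x1,y1=box[n];c=im[y0:y1,x0:x1].astype(float);d=c[...,2]-c[...,0]
    lo,hi=(-40,70) if n=='top' else (0,75)
    return np.clip((d-lo)/(hi-lo),0,1)
def proj(n,P):return np.array([w2px(n,p) for p in P])
def render(n,xy,th,tl,off,dz):
    x0,y0,x1,y1=box[n];m=np.zeros(((y1-y0)*S,(x1-x0)*S),np.uint8)
    for p in parts(th,tl,dz):
        q=(proj(n,p+[*xy,0])+off-[x0-.5,y0-.5])*S
        cv2.fillConvexPoly(m,cv2.convexHull(q.astype(np.float32)).round().astype(np.int32),1)
    return cv2.resize(m.astype(float),(x1-x0,y1-y0),interpolation=cv2.INTER_AREA)
def run(ims,dz=0,xy=(.499,-.005),verbose=True):
    A={n:alpha(ims[n],n) for n in ims};tot={}
    for n in ims:
        off=np.zeros(2);best=None
        for it in range(2):
            g=list(itertools.product(range(0,60,6),range(0,60,6)))
            e=[((render(n,xy,np.radians(p),np.radians(q),off,dz)-A[n])**2).sum() for p,q in g]
            k=int(np.argmin(e));p,q=np.radians(g[k])
            off=minimize(lambda o:((render(n,xy,p,q,o,dz)-A[n])**2).sum(),off,method='Nelder-Mead',options=dict(initial_simplex=off+np.array([[0,0],[1.5,0],[0,1.5]]),maxiter=40)).x
        E=np.array([((render(n,xy,np.radians(p),np.radians(q),off,dz)-A[n])**2).sum() for p,q in g]).reshape(10,10)
        print(n,'off',off,'min over lower, per nut angle',E.min(1).round(1),'per lower',E.min(0).round(1));tot[n]=E
    if len(tot)==2:
        E=sum(tot.values());i,j=np.unravel_index(E.argmin(),E.shape);print('best nut',i*6,'lower',j*6,E.min(1).round(1))
if __name__=='__main__':
    run({'scene':cv2.imread('pics/s0.png'),'top':cv2.imread('pics/t0.png')})
E
time python3 fit.py
```

```text
Traceback (most recent call last):
  File "fit.py", line 37, in <module>
    run({'scene':cv2.imread('pics/s0.png'),'top':cv2.imread('pics/t0.png')})
    ~~~^^^^^^^^^^^^^^^^^^^^^^^^^^^^^^^^^^^^^^^^^^^^^^^^^^^^^^^^^^^^^^^^^^^^^
  File "fit.py", line 29, in run
    e=[((render(n,xy,np.radians(p),np.radians(q),off,dz)-A[n])**2).sum() for p,q in g]
         ~~~~~~^^^^^^^^^^^^^^^^^^^^^^^^^^^^^^^^^^^^^^^^^
  File "fit.py", line 20, in render
    q=(proj(n,p+[*xy,0])+off-[x0-.5,y0-.5])*S
       ~~~~^^^^^^^^^^^^^
  File "fit.py", line 16, in proj
    def proj(n,P):return np.array([w2px(n,p) for p in P])
                                   ~~~~^^^^^
  File "h.py", line 17, in w2px
    c,R,t=cam(n);q=R@np.array(P,float)+t;p=q[:2]/q[2];p=p*(1+c['k1']*(p@p))
          ~~~^^^
  File "h.py", line 10, in cam
    c=ctrl.camera_info(n);R=cv2.Rodrigues(np.array(c['rvec'],float))[0];return c,R,np.array(c['tvec'],float)
ValueError: time passes only in moves, steps and waits

real	0m4.278s
user	0m3.152s
sys	0m0.284s
```

Cache the camera info.

```bash
sed -i 's/^def cam(n):/import functools\n@functools.cache\ndef cam(n):/' h.py
time timeout 300 python3 fit.py; python3 -c "
from h import *
o=ctrl.get_obs();print(o['time_s'],o['ee_pos'],o['eef_rot'])"
```

```text
scene off [-0.1022 -1.2264] min over lower, per nut angle [16.7 18.1 17.8 15.9 15.9 16.  16.6 16.2 16.3 16.3] per lower [17.4 18.8 19.5 18.  17.4 16.6 15.9 16.1 16.8 17.1]
top off [-0.8892 -0.4382] min over lower, per nut angle [10.4 10.6 10.5  9.7  9.3  8.9  8.4  8.6  9.3 10.1] per lower [11.7 12.2 11.8 10.8  9.3  8.4  8.5  9.2 10.2 11.2]
best nut 42 lower 36 [27.  28.7 28.3 25.6 25.2 25.  25.1 24.9 25.6 26.5]
0.1 [ 0.21651606 -0.5053574   0.20498077] [-3.14062447e+00 -2.81872853e-05  4.04784242e-01]
real	0m3.716s
user	0m4.312s
sys	0m0.109s
```

Request:
move_arm --pt "0 0 -0.035 0 0 -0.2" --pt "0 0 -0.07 0 0 -0.4" --pt "0 0 -0.105 0 0 -0.6" --pt "0 0 -0.14 0 0 -0.8" --pt "0 0 -0.175 0 0 -1.0" --fingers 0.2 --grip_force 15

```text
time_s: 0.52
ee_pos: [0.2165, -0.5051, 0.382]
eef_rot: [-3.141, -0.0, 0.934]
force: [0.4, -0.4, 0.5]
grip_width: 0.0641
```

Request:
move_arm --pt "0.04 -0.005 0 0 0 -0.2" --pt "0.08 -0.01 0 0 0 -0.4" --pt "0.12 -0.015 0 0 0 -0.6" --pt "0.16 -0.02 0 0 0 -0.8" --pt "0.2 -0.025 0 0 0 -1.0"

```text
time_s: 0.93
ee_pos: [0.3168, -0.3287, 0.3802]
eef_rot: [-3.141, -0.0, 1.457]
force: [1.2, -1.6, -0.1]
grip_width: 0.0561
```

Request:
move_arm --pt "0.04 0.001 0 0 0 -0.2" --pt "0.08 0.002 0 0 0 -0.4" --pt "0.12 0.003 0 0 0 -0.6" --pt "0.16 0.004 0 0 0 -0.8" --pt "0.2 0.005 0 0 0 -1.0"

```text
time_s: 1.35
ee_pos: [0.3447, -0.1306, 0.3803]
eef_rot: [3.142, -0.0, 1.98]
force: [0.9, 0.2, 0.1]
grip_width: 0.0565
```

Request:
move_arm --pt "0.011 0.038 0 0 0 -0.2" --pt "0.022 0.076 0 0 0 -0.4" --pt "0.033 0.114 0 0 0 -0.6" --pt "0.044 0.152 0 0 0 -0.8" --pt "0.056 0.19 0 0 0 -1.0"

```text
time_s: 1.77
ee_pos: [0.4988, -0.0044, 0.3802]
eef_rot: [-3.141, -0.0, 2.505]
force: [0.3, -1.1, 0.1]
grip_width: 0.0563
```

Request:
move_arm --pt "0 0 0.02 0 0 -0.2" --pt "0 0 0.04 0 0 -0.4" --pt "0 0 0.06 0 0 -0.6" --pt "0 0 0.08 0 0 -0.8" --pt "0 0 0.1 0 0 -1.0"

```text
time_s: 2.18
ee_pos: [0.4975, -0.006, 0.2792]
eef_rot: [-3.142, -0.001, 3.028]
force: [0.2, -0.0, -0.2]
grip_width: 0.0563
```

Request:
move_arm --pt "0 0 0.02 0 0 -0.2" --pt "0 0 0.03 0 0 -0.4" --pt "0 0 0.04 0 0 -0.6" --pt "0 0 0.05 0 0 -0.8" --pt "0 0 0.05 0 0 -1.0"

```text
time_s: 2.6
ee_pos: [0.4969, -0.0061, 0.2283]
eef_rot: [3.14, -0.003, -2.732]
force: [0.2, -0.5, -0.4]
grip_width: 0.0562
```

Request:
move_arm --pt "-0.003 0.001 0.01 0 0 -0.2" --pt "-0.003 0.001 0.02 0 0 -0.42" --pt "-0.003 0.001 0.03 0 0 -0.42" --pt "-0.003 0.001 0.04 0 0 -0.42" --pt "-0.003 0.001 0.04 0 0 -0.42"

```text
time_s: 3.02
ee_pos: [0.4992, -0.004, 0.1883]
eef_rot: [3.14, -0.002, -2.521]
force: [0.5, -0.4, -0.4]
grip_width: 0.0564
```

Run:
```python
from h import *
np.set_printoptions(precision=4,suppress=True)
shot('scene','a1.png',(300,60,460,260),3.0)
o=ctrl.get_obs();print(o['ee_pos'],o['eef_rot'],o['qpos'],o['moment'])
p=o['ee_pos'];print(w2px('scene',p),w2px('scene',[.4995,-.0035,.174]))
```

```text
[ 0.4996 -0.004   0.1895] [ 3.1403 -0.0015 -2.5201] [-0.0814  0.2031  1.6804  0.      1.2601 -2.2736] [ 0.1025 -0.1131 -0.0138]
[377.5408 166.886 ] [376.6387 173.3129]
```

View pics/a1.png

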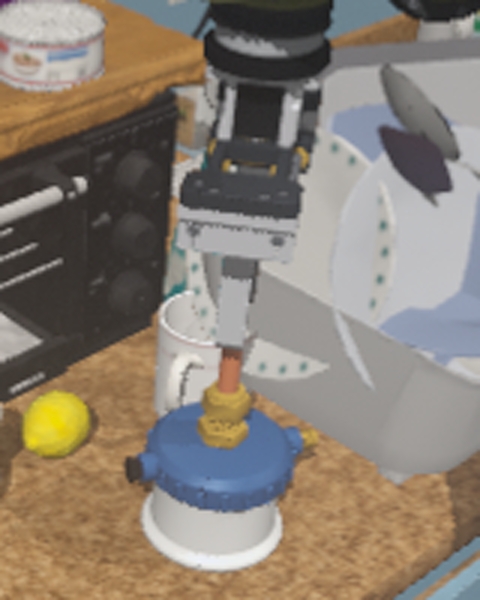

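The scene shows the fingers straddling the pipe, centred at about (377,167) px. Descend and close.

Request:
move_arm --pt "0 0 0.016 0 0 0" --pt "0 0 0.032 0 0 0" --pt "0 0 0.048 0 0 0" --pt "0 0 0.065 0 0 0" --pt "0 0 0.082 0 0 0"

```text
time_s: 3.48
ee_pos: [0.5003, -0.0041, 0.1084]
eef_rot: [-3.141, 0.001, -2.519]
force: [0.7, 0.4, 0.0]
grip_width: 0.0561
```

Request:
move_arm --pt "0 0 0 0 0 0" --pt "0 0 0 0 0 0" --pt "0 0 0 0 0 0" --pt "0 0 0 0 0 0" --pt "0 0 0 0 0 0" --fingers -1 --grip_force 25

```text
time_s: 3.9
ee_pos: [0.5019, -0.0056, 0.1101]
eef_rot: [-3.136, 0.002, -2.517]
force: [7.6, -9.9, -3.2]
grip_width: 0.0298
```

```bash
cat > st.py <<'E'
from h import *
np.set_printoptions(precision=4,suppress=True)
o=ctrl.get_obs();print(o['time_s'],o['ee_pos'],'yaw',np.degrees(o['eef_rot'][2]).round(2),'F',o['force'],'M',o['moment'],'w',o['grip_width'],'q6',o['qpos'][5],o['tau'][5])
E
python3 st.py
```

```text
3.9 [ 0.5019 -0.0056  0.1101] yaw -144.22 F [ 7.6303 -9.9055 -3.1783] M [-1.6035 -1.4594 -0.0938] w 0.029757324461034775 q6 -2.2763534726951384 -0.06395461270585656
```

Width is 29.8 mm, so the fingers sit on the flats, at about 6° mod 60 as the fit gave. I'll relieve the 2 mm lateral offset and start turning.

Request:
move_arm --pt "0 -0.001 0 0 0 0" --pt "0 -0.002 0 0 0 0" --pt "0 -0.002 0 0 0 0.1" --pt "0 -0.002 0 0 0 0.2" --pt "0 -0.002 0 0 0 0.3"

```text
time_s: 4.32
ee_pos: [0.502, -0.0059, 0.1096]
eef_rot: [-3.14, 0.002, -2.677]
force: [2.0, -3.0, 2.8]
grip_width: 0.0298
```

```bash
python3 st.py
```

```text
4.3167 [ 0.502  -0.0059  0.1096] yaw -153.36 F [ 1.952  -2.9992  2.783 ] M [-0.2829 -0.5599  0.0801] w 0.02979941030409964 q6 -2.1201046208094203 -1.2333400547504425
```

Request:
move_arm --pt "0 0 0 0 0 0.08" --pt "0 0 0 0 0 0.16" --pt "0 0 0 0 0 0.24" --pt "0 0 0 0 0 0.32" --pt "0 0 0 0 0 0.4"

```text
time_s: 4.73
ee_pos: [0.5021, -0.0061, 0.1096]
eef_rot: [-3.14, 0.002, -2.886]
force: [3.5, -3.6, 1.5]
grip_width: 0.03
```

```bash
python3 st.py
```

```text
4.7333 [ 0.5021 -0.0061  0.1096] yaw -165.33 F [ 3.4859 -3.6114  1.4617] M [-0.6359 -0.7682  0.1119] w 0.03002303430768187 q6 -1.9111381409011654 -0.9437428414821625
```

Request:
move_arm --pt "0 0 0 0 0 0.08" --pt "0 0 0 0 0 0.16" --pt "0 0 0 0 0 0.24" --pt "0 0 0 0 0 0.32" --pt "0 0 0 0 0 0.4"

```text
time_s: 5.15
ee_pos: [0.5021, -0.0063, 0.1096]
eef_rot: [-3.14, 0.003, -3.095]
force: [4.2, -7.2, 0.9]
grip_width: 0.0293
```

```bash
python3 st.py
```

```text
5.15 [ 0.5021 -0.0063  0.1096] yaw -177.34 F [ 4.1685 -7.2258  0.9065] M [-0.9889 -0.7761  0.1078] w 0.029316590543540483 q6 -1.7017164955286512 -0.9416446834802628
```

Request:
move_arm --pt "-0.0007 -0.001 0 0 0 0.08" --pt "-0.0007 -0.001 0 0 0 0.16" --pt "-0.0007 -0.001 0 0 0 0.24" --pt "-0.0007 -0.001 0 0 0 0.32" --pt "-0.0007 -0.001 0 0 0 0.4"

```text
time_s: 5.57
ee_pos: [0.5022, -0.0066, 0.1094]
eef_rot: [3.142, 0.001, 2.979]
force: [-1.4, -1.3, 2.7]
grip_width: 0.0298
```

```bash
python3 st.py
```

```text
5.5667 [ 0.5022 -0.0066  0.1094] yaw 170.67 F [-1.4072 -1.3412  2.7391] M [-0.0757  0.0177  0.0712] w 0.02982483431761394 q6 -1.494086506605465 -0.9484735876321793
```

Request:
move_arm --pt "0 0 0 0 0 0.08" --pt "0 0 0 0 0 0.16" --pt "0 0 0 0 0 0.24" --pt "0 0 0 0 0 0.32" --pt "0 0 0 0 0 0.4"

```text
time_s: 5.98
ee_pos: [0.5022, -0.0069, 0.1093]
eef_rot: [-3.141, 0.001, 2.769]
force: [-0.5, -2.8, 2.3]
grip_width: 0.0296
```

```bash
python3 st.py
```

```text
5.9833 [ 0.5022 -0.0069  0.1093] yaw 158.67 F [-0.4822 -2.808   2.3095] M [-0.4432  0.0563  0.0865] w 0.029598678562233454 q6 -1.2846298139930192 -0.9457496926188469
```

Request:
move_arm --pt "0 0 0 0 0 0.08" --pt "0 0 0 0 0 0.16" --pt "0 0 0 0 0 0.24" --pt "0 0 0 0 0 0.32" --pt "0 0 0 0 0 0.4"

```text
time_s: 6.4
ee_pos: [0.5021, -0.007, 0.1092]
eef_rot: [-3.141, 0.001, 2.56]
force: [-1.6, -4.4, 1.7]
grip_width: 0.0299
```

```bash
python3 st.py
```

```text
6.4 [ 0.5021 -0.007   0.1092] yaw 146.67 F [-1.5884 -4.448   1.6602] M [-0.7664  0.1762  0.0851] w 0.029899165042932028 q6 -1.0751921439245433 -0.9437788277864456
```

Request:
move_arm --pt "0 0 0 0 0 0.08" --pt "0 0 0 0 0 0.16" --pt "0 0 0 0 0 0.24" --pt "0 0 0 0 0 0.32" --pt "0 0 0 0 0 0.4"

```text
time_s: 6.82
ee_pos: [0.5019, -0.0072, 0.1091]
eef_rot: [-3.141, 0.001, 2.35]
force: [-1.7, -5.7, 0.6]
grip_width: 0.0298
```

```bash
python3 st.py
```

```text
6.8167 [ 0.5019 -0.0072  0.1091] yaw 134.67 F [-1.7354 -5.6635  0.6194] M [-1.1393  0.2838  0.0926] w 0.029783357928844987 q6 -0.8657749693755981 -0.9420512616634369
```

Request:
move_arm --pt "-0.0005 -0.001 0 0 0 0.08" --pt "-0.0005 -0.001 0 0 0 0.16" --pt "-0.0005 -0.001 0 0 0 0.24" --pt "-0.0005 -0.001 0 0 0 0.32" --pt "-0.0005 -0.001 0 0 0 0.4"

```text
time_s: 7.23
ee_pos: [0.5017, -0.0075, 0.1091]
eef_rot: [3.141, 0.0, 2.141]
force: [-1.7, -0.1, 0.2]
grip_width: 0.0295
```

```bash
python3 st.py
```

```text
7.2333 [ 0.5017 -0.0075  0.1091] yaw 122.68 F [-1.6522 -0.066   0.2404] M [ 0.1062 -0.1025  0.1658] w 0.0295464548467684 q6 -0.658492001474117 -0.9485486894845963
```

Request:
move_arm --pt "0 0 0 0 0 0.08" --pt "0 0 0 0 0 0.16" --pt "0 0 0 0 0 0.24" --pt "0 0 0 0 0 0.32" --pt "0 0 0 0 0 0.4"

```text
time_s: 7.65
ee_pos: [0.5015, -0.0076, 0.109]
eef_rot: [-3.142, 0.0, 1.932]
force: [-2.7, -0.4, 0.1]
grip_width: 0.0296
```

```bash
python3 st.py
```

```text
7.65 [ 0.5015 -0.0076  0.109 ] yaw 110.68 F [-2.6912 -0.4459  0.0639] M [-0.1625  0.1723  0.1026] w 0.029567037187523654 q6 -0.44905168490400915 -0.9462176263332367
```

Request:
move_arm --pt "0 0 0 0 0 0.08" --pt "0 0 0 0 0 0.16" --pt "0 0 0 0 0 0.24" --pt "0 0 0 0 0 0.32" --pt "0 0 0 0 0 0.4"

```text
time_s: 8.07
ee_pos: [0.5013, -0.0077, 0.1089]
eef_rot: [-3.141, 0.0, 1.722]
force: [-3.0, -0.7, 0.4]
grip_width: 0.0298
```

```bash
python3 st.py
```

```text
8.0667 [ 0.5013 -0.0077  0.1089] yaw 98.67 F [-2.9615 -0.7262  0.3674] M [-0.2475  0.4311  0.1236] w 0.02980059055002336 q6 -0.23957491757291963 -0.9446083009243011
```

Request:
move_arm --pt "0 0 0 0 0 0.07" --pt "0 0 0 0 0 0.14" --pt "0 0 0 0 0 0.21" --pt "0 0 0 0 0 0.28" --pt "0 0 0 0 0 0.35"

```text
time_s: 8.48
ee_pos: [0.501, -0.0077, 0.1088]
eef_rot: [-3.14, 0.0, 1.539]
force: [-3.8, -0.9, 0.8]
grip_width: 0.0299
```

```bash
python3 st.py
```

```text
8.4833 [ 0.501  -0.0077  0.1088] yaw 88.19 F [-3.7793 -0.9154  0.8305] M [-0.2777  0.722   0.1145] w 0.02991219143319531 q6 -0.05661403062036774 -0.8123334869742393
```

Request:
move_arm --pt "0 0 0 0 0 0.08" --pt "0 0 0 0 0 0.16" --pt "0 0 0 0 0 0.24" --pt "0 0 0 0 0 0.32" --pt "0 0 0 0 0 0.4"

```text
time_s: 8.9
ee_pos: [0.5008, -0.0077, 0.1087]
eef_rot: [-3.14, 0.001, 1.33]
force: [-5.8, -0.7, 0.4]
grip_width: 0.0298
```

```bash
python3 st.py
```

```text
8.9 [ 0.5008 -0.0077  0.1087] yaw 76.18 F [-5.848  -0.6633  0.3613] M [-0.2278  0.9834  0.0919] w 0.02976962199072822 q6 0.15308825400068565 -0.9424011781811714
```

Request:
move_arm --pt "0 0 0 0 0 0.08" --pt "0 0 0 0 0 0.16" --pt "0 0 0 0 0 0.24" --pt "0 0 0 0 0 0.32" --pt "0 0 0 0 0 0.4"

```text
time_s: 9.32
ee_pos: [0.5006, -0.0078, 0.1086]
eef_rot: [-3.139, 0.001, 1.12]
force: [-7.7, -2.8, 2.2]
grip_width: 0.0297
```

```bash
python3 st.py
```

```text
9.3167 [ 0.5006 -0.0078  0.1086] yaw 64.19 F [-7.6552 -2.8213  2.2055] M [-0.4879  1.3165  0.2836] w 0.029698239264441248 q6 0.362398546876457 -0.7443290948867798
```

Request:
move_arm --pt "-0.0008 -0.0007 0 0 0 0.05" --pt "-0.0008 -0.0007 0 0 0 0.05" --pt "-0.0008 -0.0007 0 0 0 0.05" --pt "-0.0008 -0.0007 0 0 0 0.05" --pt "-0.0008 -0.0007 0 0 0 0.05"

```text
time_s: 9.73
ee_pos: [0.5005, -0.0079, 0.1086]
eef_rot: [-3.141, -0.0, 1.097]
force: [-2.4, 3.2, 1.4]
grip_width: 0.03
```

```bash
python3 st.py
```

```text
9.7333 [ 0.5005 -0.0079  0.1086] yaw 62.84 F [-2.4095  3.1765  1.4433] M [0.5281 0.5296 0.2228] w 0.02995093468313849 q6 0.3848424756745257 0.18707006704062223
```

Request:
move_arm --pt "0 0 0 0 0 0.04" --pt "0 0 0 0 0 0.08" --pt "0 0 0 0 0 0.12" --pt "0 0 0 0 0 0.12" --pt "0 0 0 0 0 0.12"

```text
time_s: 10.15
ee_pos: [0.5004, -0.008, 0.1085]
eef_rot: [-3.141, 0.0, 1.032]
force: [-5.2, 3.1, 2.5]
grip_width: 0.0298
```

```bash
python3 st.py
```

```text
10.15 [ 0.5004 -0.008   0.1085] yaw 59.14 F [-5.2082  3.0646  2.5387] M [0.4817 0.8501 0.3845] w 0.029779900097309693 q6 0.4493044037073177 0.48120053485035896
```

Finger-tight: torque 0.385 N·m after about 157°. Release, lift and go to the spanner.

Request:
move_arm --pt "0 0 0 0 0 0" --pt "0 0 0 0 0 0" --pt "0 0 0 0 0 0" --pt "0 0 0 0 0 0" --pt "0 0 0 0 0 0" --fingers 0.2

```text
time_s: 10.57
ee_pos: [0.5008, -0.0082, 0.1085]
eef_rot: [3.141, -0.0, 1.033]
force: [0.2, 0.5, 0.1]
grip_width: 0.0558
```

```bash
python3 st.py
```

```text
10.5667 [ 0.5008 -0.0082  0.1085] yaw 59.18 F [0.1548 0.5191 0.1086] M [-0.0778 -0.0778  0.0083] w 0.055796426087009444 q6 0.44855495101501824 0.008349765557795763
```

Request:
move_arm --pt "0 0 -0.02 0 0 0" --pt "0 0 -0.04 0 0 0" --pt "0 0 -0.06 0 0 0" --pt "0 0 -0.08 0 0 0" --pt "0 0 -0.1 0 0 0"

```text
time_s: 10.98
ee_pos: [0.5006, -0.0081, 0.2095]
eef_rot: [3.141, -0.0, 1.033]
force: [0.9, -0.2, 0.2]
grip_width: 0.056
```

```bash
python3 st.py
```

```text
10.9833 [ 0.5006 -0.0081  0.2095] yaw 59.18 F [ 0.8788 -0.1579  0.1743] M [-0.0155 -0.012  -0.0625] w 0.05599530623537712 q6 0.44851952561430924 -0.0012558739763335325
```

Request:
move_arm --pt "0.017 -0.01 0 0 0 -0.18" --pt "0.034 -0.02 0 0 0 -0.36" --pt "0.051 -0.03 0 0 0 -0.54" --pt "0.068 -0.04 0 0 0 -0.72" --pt "0.086 -0.051 0 0 0 -0.9"

```text
time_s: 11.4
ee_pos: [0.5009, 0.0927, 0.2085]
eef_rot: [3.141, 0.0, 1.509]
force: [0.8, 0.5, -0.2]
grip_width: 0.0567
```

Request:
move_arm --pt "0.02 -0.001 0 0 0 -0.18" --pt "0.04 -0.002 0 0 0 -0.36" --pt "0.06 -0.004 0 0 0 -0.54" --pt "0.08 -0.005 0 0 0 -0.72" --pt "0.1 -0.007 0 0 0 -0.9"

```text
time_s: 11.82
ee_pos: [0.5005, 0.1931, 0.2085]
eef_rot: [3.141, 0.0, 1.98]
force: [-0.2, 0.6, 0.1]
grip_width: 0.0564
```

Request:
move_arm --pt "0.018 0.008 0 0 0 -0.18" --pt "0.036 0.016 0 0 0 -0.36" --pt "0.055 0.024 0 0 0 -0.54" --pt "0.074 0.032 0 0 0 -0.72" --pt "0.092 0.039 0 0 0 -0.9"

```text
time_s: 12.23
ee_pos: [0.5001, 0.2932, 0.2084]
eef_rot: [3.141, 0.0, 2.451]
force: [-0.1, 0.0, 0.7]
grip_width: 0.0562
```

Request:
move_arm --pt "0.01 0.01 0.02 0 0 -0.18" --pt "0.02 0.02 0.04 0 0 -0.36" --pt "0.03 0.03 0.06 0 0 -0.54" --pt "0.036 0.04 0.08 0 0 -0.72" --pt "0.043 0.049 0.1 0 0 -0.88"

```text
time_s: 12.65
ee_pos: [0.4985, 0.3579, 0.1075]
eef_rot: [3.141, 0.0, 2.912]
force: [1.3, 0.1, 0.3]
grip_width: 0.056
```

```bash
python3 st.py
python3 - <<'E'
from h import *
shot('scene','a2.png',(170,220,330,360),4)
E
```

```text
12.65 [0.4985 0.3579 0.1075] yaw 166.87 F [1.3343 0.1411 0.2817] M [ 0.0199 -0.1328  0.0087] w 0.05601482174062091 q6 -0.778554014399649 1.4988674595952034
```

View pics/a2.png

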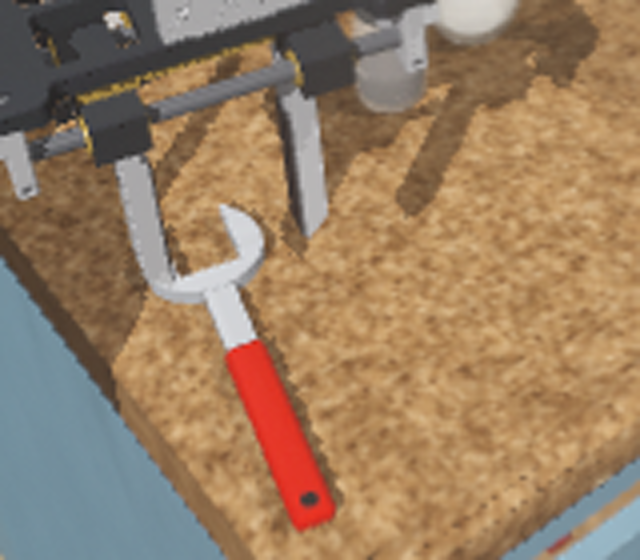

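The fingers are at height 0.107 m above the red handle and aligned with it. Descend and grip.

Request:
move_arm --pt "0 0 0.03 0 0 0" --pt "0 0 0.06 0 0 0" --pt "0 0 0.085 0 0 0" --pt "0 0 0.098 0 0 0" --pt "0 0 0.103 0 0 0"

```text
time_s: 13.12
ee_pos: [0.4979, 0.3566, 0.0039]
eef_rot: [-3.14, -0.002, 2.906]
force: [0.1, 0.4, -0.3]
grip_width: 0.0565
```

Request:
move_arm --pt "0 0 0 0 0 0" --pt "0 0 0 0 0 0" --pt "0 0 0 0 0 0" --pt "0 0 0 0 0 0" --pt "0 0 0 0 0 0" --fingers -1 --grip_force 50

```text
time_s: 13.53
ee_pos: [0.4989, 0.3575, 0.0065]
eef_rot: [3.14, 0.001, 2.907]
force: [-0.5, -0.1, 0.4]
grip_width: 0.0266
```

```bash
python3 st.py
```

```text
13.5333 [0.4989 0.3575 0.0065] yaw 166.59 F [-0.457  -0.1204  0.3603] M [ 0.0454 -0.1135 -0.039 ] w 0.026638802242350493 q6 -0.7745971632371961 0.004315200640121475
```

Request:
move_arm --pt "0 0 0.0015 0 0 0" --pt "0 0 0.003 0 0 0" --pt "0 0 0.004 0 0 0" --pt "0 0 0.004 0 0 0" --pt "0 0 0.004 0 0 0" --fingers -0.2

```text
time_s: 13.95
ee_pos: [0.4984, 0.3572, 0.0013]
eef_rot: [-3.141, -0.0, 2.908]
force: [0.1, 0.8, 0.1]
grip_width: 0.0377
```

```bash
python3 st.py
```

```text
13.95 [0.4984 0.3572 0.0013] yaw 166.59 F [0.1283 0.7892 0.1251] M [ 0.0598 -0.1363  0.0499] w 0.03765309903124496 q6 -0.774695603749691 0.0002742721335380338
```

Request:
move_arm --pt "0 0 0 0 0 0" --pt "0 0 0 0 0 0" --pt "0 0 0 0 0 0" --pt "0 0 0 0 0 0" --pt "0 0 0 0 0 0" --fingers -1

```text
time_s: 14.37
ee_pos: [0.4985, 0.3572, 0.0015]
eef_rot: [3.142, 0.0, 2.908]
force: [-0.1, 0.4, 0.4]
grip_width: 0.0193
```

Request:
move_arm --pt "0 0 0 0 0 0" --pt "0 0 0 0 0 0" --pt "0 0 0 0 0 0" --pt "0 0 0 0 0 0" --pt "0 0 0 0 0 0"

```text
time_s: 14.78
ee_pos: [0.4985, 0.3572, 0.0015]
eef_rot: [3.142, 0.0, 2.908]
force: [-0.6, -0.1, 0.4]
grip_width: 0.0193
```

```bash
python3 st.py
```

```text
14.7833 [0.4985 0.3572 0.0015] yaw 166.6 F [-0.6394 -0.1485  0.357 ] M [-0.0067 -0.1564 -0.0354] w 0.019346900561016202 q6 -0.7747045104491809 0.010742220911197364
```

Handle gripped, width 19.3 mm and no side force. Lift, turn to the nut's flats (spanner yaw −0.9°) and carry it over.

Request:
move_arm --pt "0 0 -0.01 0 0 0" --pt "0 0 -0.03 0 0 -0.1" --pt "0 0 -0.055 0 0 -0.2" --pt "0 0 -0.08 0 0 -0.3" --pt "0 0 -0.105 0 0 -0.417"

```text
time_s: 15.2
ee_pos: [0.4982, 0.3571, 0.1081]
eef_rot: [-3.142, -0.0, 3.128]
force: [-0.5, 0.5, -1.0]
grip_width: 0.0192
```

Request:
move_arm --pt "0.008 -0.01 -0.025 0 0 0" --pt "0.018 -0.03 -0.05 0 0 0" --pt "0.028 -0.055 -0.075 0 0 0" --pt "0.036 -0.085 -0.095 0 0 0" --pt "0.044 -0.115 -0.105 0 0 0"

```text
time_s: 15.62
ee_pos: [0.4523, 0.2422, 0.2145]
eef_rot: [3.14, 0.003, 3.127]
force: [0.8, -0.5, -1.0]
grip_width: 0.0193
```

Request:
move_arm --pt "0.009 -0.028 0 0 0 0" --pt "0.018 -0.056 0 0 0 0" --pt "0.027 -0.084 0 0 0 0" --pt "0.036 -0.112 0 0 0 0" --pt "0.045 -0.14 0 0 0 0"

```text
time_s: 16.03
ee_pos: [0.4046, 0.1025, 0.212]
eef_rot: [3.141, 0.001, 3.126]
force: [0.8, -0.4, -0.7]
grip_width: 0.0195
```

Request:
move_arm --pt "0 -0.025 0 0 0 0" --pt "0 -0.05 0 0 0 0" --pt "0 -0.075 0 0 0 0" --pt "0 -0.095 0 0 0 0" --pt "0 -0.109 0 0 0 0"

```text
time_s: 16.45
ee_pos: [0.4034, -0.0069, 0.2121]
eef_rot: [-3.141, 0.001, 3.125]
force: [0.0, -0.3, -1.5]
grip_width: 0.0192
```

```bash
python3 st.py
python3 - <<'E'
from h import *
np.set_printoptions(precision=1,suppress=True)
a=ctrl.camera('scene')[:,:,::-1];b=ctrl.camera('top')[:,:,::-1]
cv2.imwrite('pics/s3.png',a);cv2.imwrite('pics/t3.png',b)
A=cv2.resize(a[120:240,320:440],(480,480),interpolation=cv2.INTER_CUBIC)
B=cv2.resize(b[190:260,350:400],(320,448),interpolation=cv2.INTER_CUBIC)
o=np.zeros((480,800,3),np.uint8);o[:,:480]=A;o[:448,480:]=B;cv2.imwrite('pics/a3.png',o)
E
```

```text
16.45 [ 0.4034 -0.0069  0.2121] yaw 179.04 F [ 0.0016 -0.287  -1.5012] M [ 0.0366 -0.1585  0.0144] w 0.019193381887446136 q6 -1.6618466896924284 0.4811055399477482
```

View pics/a3.png

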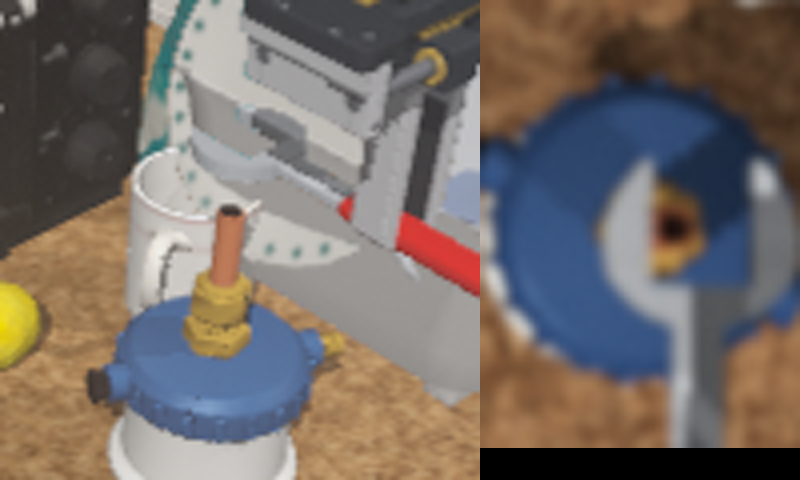

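The top view shows the jaw centre at about (384.5,225) and the pipe top at (380,225). Convert both at their heights.

Run:
```python
from h import *
np.set_printoptions(precision=4,suppress=True)
zj=.212-.0015+.010
print('pipe',px2w('top',380,225,.174),'jaw inner L',px2w('top',(652-480)/6.4+350,225,zj),'R',px2w('top',(750-480)/6.4+350,225,zj),'back',px2w('top',384.5,285/6.4+190,zj))
b=cv2.imread('pics/t3.png')
for r in (216,218,222,226,230):print(r,b[r,372:396].astype(int).sum(1)//3)
g=b[218:234,372:398].astype(int);print('B-R');print(g[::2,:,0]-g[::2,:,2])
```

```text
pipe [ 0.5002 -0.0039  0.174 ] jaw inner L [0.4998 0.0076 0.2205] R [ 0.4999 -0.0225  0.2205] back [ 0.4811 -0.0073  0.2205]
216 [ 79 101 130 150 139  98  66  58  50  48  47  47  46  46  47  46  46  45
  49  69 115 155 154 118]
218 [119 148 165 166 145 101  66  54  51  48  48  47  46  46  46  46  46  45
  48  72 122 170 186 166]
222 [171 171 170 161 138 104  79  70  70  71  72  68  56  48  47  47  47  46
  49  57  79 103 111 112]
226 [173 173 172 161 137  95  53  27  25  34  54  72  73  61  58  65  75  79
  78  77  86 105 113 114]
230 [172 171 169 167 157 142 132 132 126 111  97  89  85  83  84  84  83  83
  81  76  83 101 109 110]
B-R
[[  22   11    6    4   -4  -17  -20   -9   10   28   36   38   39   39
    39   38   39   40   36   26   12    5    6    8    8   -5]
 [   4    5    5    0  -19  -56  -78  -66  -48  -31  -16    4   27   38
    39   39   38   38   37   26   13    7    5    5    7    8]
 [   4    5    4   -3  -23  -55  -69  -66  -64  -65  -61  -43   -3   30
    39   39   39   40   40   34   18    7    4    5    5    6]
 [   5    5    4   -2  -24  -49  -45  -29  -27  -37  -48  -42  -11   25
    38   42   45   48   52   49   25    9    4    5    4    3]
 [   5    5    4   -4  -25  -49  -44  -25  -20  -30  -50  -59  -36   13
    45   55   64   67   66   54   26    9    4    4    4    4]
 [   4    5    3   -7  -37  -76  -91  -87  -86  -86  -86  -82  -50   16
    61   69   71   70   68   53   23    8    4    5    5    5]
 [   4    5    3  -10  -45  -90 -110 -112 -103  -78  -39   -3   32   61
    71   72   71   71   68   52   21    6    4    4    4    4]
 [   5    5    4   -5  -26  -51  -56  -49  -27   14   53   69   72   72
    71   70   70   72   67   52   22    6    4    4    4    5]]
```

Request:
move_arm --pt "0.0015 0.003 0 0 0 0" --pt "0.0015 0.003 0.018 0 0 0" --pt "0.0015 0.003 0.036 0 0 0" --pt "0.0015 0.003 0.054 0 0 0" --pt "0.0015 0.003 0.073 0 0 0"

```text
time_s: 16.97
ee_pos: [0.4023, -0.0011, 0.1381]
eef_rot: [3.141, 0.001, 3.127]
force: [0.7, 0.1, -2.0]
grip_width: 0.0195
```

Request:
move_arm --pt "0 0 0 0 0 0" --pt "0 0 0 0 0 0" --pt "0 0 0 0 0 0" --pt "0 0 0 0 0 0" --pt "0 0 0 0 0 0"

```text
time_s: 17.38
ee_pos: [0.4027, -0.0022, 0.1394]
eef_rot: [-3.141, 0.002, 3.126]
force: [-0.7, 0.3, -1.1]
grip_width: 0.0194
```

```bash
python3 st.py
python3 - <<'E'
from h import *
np.set_printoptions(precision=1,suppress=True)
a=ctrl.camera('scene')[:,:,::-1];b=ctrl.camera('top')[:,:,::-1]
cv2.imwrite('pics/s4.png',a);cv2.imwrite('pics/t4.png',b)
A=cv2.resize(a[150:230,340:420],(400,400),interpolation=cv2.INTER_CUBIC)
B=cv2.resize(b[205:245,360:400],(400,400),interpolation=cv2.INTER_CUBIC)
cv2.imwrite('pics/a4.png',np.hstack([A,B]))
E
```

```text
17.3833 [ 0.4027 -0.0022  0.1394] yaw 179.11 F [-0.7044  0.3383 -1.1121] M [ 0.0344 -0.1195  0.0234] w 0.019414177887635765 q6 -1.6517425946630369 0.008109580376185477
```

View pics/a4.png

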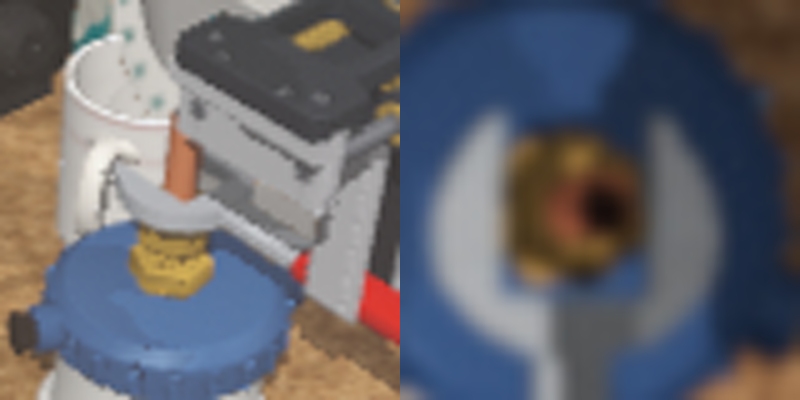

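Kinematics and image agree that the jaw is 2.5 mm too far left. Correct, then lower in steps while watching Fz.

Request:
move_arm --pt "0 -0.0025 0 0 0 0" --pt "0 -0.0025 0.003 0 0 0" --pt "0 -0.0025 0.006 0 0 0" --pt "0 -0.0025 0.009 0 0 0" --pt "0 -0.0025 0.011 0 0 0"

```text
time_s: 17.9
ee_pos: [0.4021, -0.0048, 0.1269]
eef_rot: [3.142, -0.001, 3.126]
force: [-0.6, 0.2, -1.1]
grip_width: 0.0194
```

```bash
python3 st.py
```

```text
17.9 [ 0.4021 -0.0048  0.1269] yaw 179.1 F [-0.5877  0.152  -1.1255] M [ 0.033  -0.1063 -0.014 ] w 0.01944803853216241 q6 -1.658192536874391 0.000681994752085302
```

Request:
move_arm --pt "0 0 0.001 0 0 0" --pt "0 0 0.002 0 0 0" --pt "0 0 0.003 0 0 0" --pt "0 0 0.004 0 0 0" --pt "0 0 0.005 0 0 0"

```text
time_s: 18.32
ee_pos: [0.4023, -0.0048, 0.1224]
eef_rot: [3.142, 0.0, 3.126]
force: [-0.2, 0.9, -1.8]
grip_width: 0.0194
```

```bash
python3 st.py
```

```text
18.3167 [ 0.4023 -0.0048  0.1224] yaw 179.11 F [-0.1958  0.9205 -1.8048] M [ 0.1158 -0.084   0.0399] w 0.019424012704600296 q6 -1.6582291389082229 0.016885148361325264
```

No contact force below the hexagon's top, so the jaw is on. Lower it fully.

Request:
move_arm --pt "0 0 0.002 0 0 0" --pt "0 0 0.004 0 0 0" --pt "0 0 0.006 0 0 0" --pt "0 0 0.008 0 0 0" --pt "0 0 0.008 0 0 0"

```text
time_s: 18.73
ee_pos: [0.4021, -0.0048, 0.114]
eef_rot: [3.142, -0.001, 3.126]
force: [0.4, 0.6, -1.2]
grip_width: 0.0191
```

```bash
python3 st.py
```

```text
18.7333 [ 0.4021 -0.0048  0.114 ] yaw 179.1 F [ 0.3952  0.5738 -1.2063] M [ 0.0786 -0.1506  0.0395] w 0.01912928056178264 q6 -1.6582185671513505 0.02157121547497809
```

Spanner fully on the nut. Turn clockwise about the nut axis (99 mm radius).

Request:
move_arm --pt "-0.0005 0.0104 0 0 0 0.2" --pt "-0.0022 0.0206 0 0 0 0.4" --pt "-0.0049 0.0306 0 0 0 0.6" --pt "-0.0086 0.0403 0 0 0 0.8" --pt "-0.0133 0.0495 0 0 0 1.0"

```text
time_s: 19.15
ee_pos: [0.4164, 0.0443, 0.1144]
eef_rot: [-3.14, 0.001, 2.597]
force: [1.6, -8.5, -2.3]
grip_width: 0.0196
```

```bash
python3 st.py
python3 - <<'E'
from h import *
o=ctrl.get_obs();y=o['eef_rot'][2];print(o['ee_pos'][:2]-.099*np.array([np.cos(y),np.sin(y)]))
E
```

```text
19.15 [0.4164 0.0443 0.1144] yaw 148.82 F [ 1.5538 -8.5303 -2.2827] M [-1.499  -0.4674  0.0329] w 0.019625598155159085 q6 -1.006327537007308 -3.0876220017671585
[ 0.50106504 -0.00698636]
```

Request:
move_arm --pt "-0.0005 0.0104 0 0 0 0.2" --pt "-0.0022 0.0206 0 0 0 0.4" --pt "-0.0049 0.0306 0 0 0 0.6" --pt "-0.0086 0.0403 0 0 0 0.8" --pt "-0.0133 0.0495 0 0 0 1.0"

```text
time_s: 19.57
ee_pos: [0.453, 0.0798, 0.1141]
eef_rot: [-3.139, 0.001, 2.074]
force: [-2.0, -10.0, -1.1]
grip_width: 0.0193
```

```bash
python3 st.py
```

```text
19.5667 [0.453  0.0798 0.1141] yaw 118.82 F [ -2.0231 -10.0155  -1.1251] M [-1.6715  0.2165  0.0524] w 0.01925788969422335 q6 -0.4067396377286543 -2.7473093569278717
```

Request:
move_arm --pt "-0.0005 0.0104 0 0 0 0.2" --pt "-0.0022 0.0206 0 0 0 0.4" --pt "-0.0049 0.0306 0 0 0 0.6" --pt "-0.0086 0.0403 0 0 0 0.8" --pt "-0.0133 0.0495 0 0 0 1.0"

```text
time_s: 19.98
ee_pos: [0.5023, 0.0922, 0.1137]
eef_rot: [-3.138, 0.001, 1.55]
force: [-5.6, -6.6, -2.1]
grip_width: 0.0192
```

```bash
python3 st.py
python3 - <<'E'
from h import *
o=ctrl.get_obs();y=o['eef_rot'][2];print(o['ee_pos'][:2]-.099*np.array([np.cos(y),np.sin(y)]))
a=ctrl.camera('scene')[:,:,::-1];b=ctrl.camera('top')[:,:,::-1]
cv2.imwrite('pics/s5.png',a);cv2.imwrite('pics/t5.png',b)
A=cv2.resize(a[140:240,310:410],(400,400),interpolation=cv2.INTER_CUBIC)
B=cv2.resize(b[205:245,350:390],(400,400),interpolation=cv2.INTER_CUBIC)
cv2.imwrite('pics/a5.png',np.hstack([A,B]))
E
```

```text
19.9833 [0.5023 0.0922 0.1137] yaw 88.82 F [-5.5517 -6.639  -2.1338] M [-1.201   0.9898  0.0795] w 0.019223736638249153 q6 0.13121797233256094 -2.425907626748085
[ 0.50031404 -0.00676344]
```

View pics/a5.png

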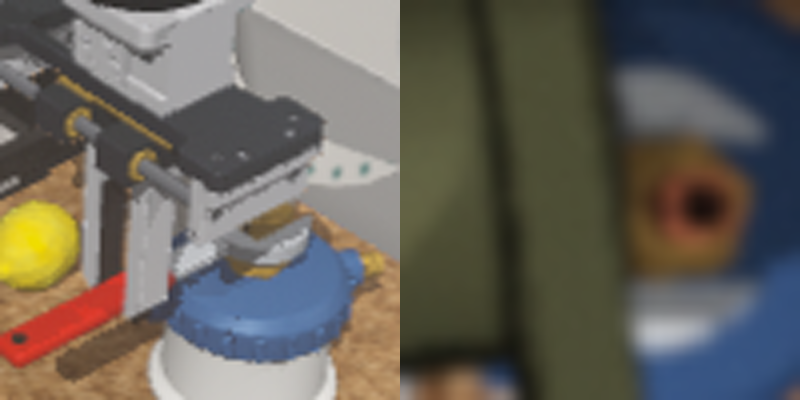

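The jaw has turned 90° and the nut is in it, with a corner pointing to −y, which fits about 85° of nut turn. I'll add 4° to make up for play, then back the spanner off within its play.

Request:
move_arm --pt "-0.0001 0.0035 0 0 0 0.067" --pt "-0.0002 0.0069 0 0 0 0.133" --pt "-0.0002 0.0069 0 0 0 0.133" --pt "-0.0002 0.0069 0 0 0 0.133" --pt "-0.0002 0.0069 0 0 0 0.133"

```text
time_s: 20.5
ee_pos: [0.5087, 0.0919, 0.114]
eef_rot: [-3.139, 0.001, 1.489]
force: [-4.9, -3.7, -2.0]
grip_width: 0.0195
```

```bash
python3 st.py
```

```text
20.5 [0.5087 0.0919 0.114 ] yaw 85.33 F [-4.855  -3.6899 -1.9668] M [-0.7137  0.7793  0.1027] w 0.01947697998792917 q6 0.18982840059415568 0.07480859057977796
```

Request:
move_arm --pt "-0.0001 -0.0035 0 0 0 -0.067" --pt "-0.0002 -0.0069 0 0 0 -0.133" --pt "-0.0006 -0.0104 0 0 0 -0.2" --pt "-0.001 -0.0138 0 0 0 -0.267" --pt "-0.001 -0.0138 0 0 0 -0.267"

```text
time_s: 20.92
ee_pos: [0.4951, 0.0921, 0.1143]
eef_rot: [-3.141, 0.001, 1.63]
force: [-2.2, -3.7, -2.2]
grip_width: 0.019
```

```bash
python3 st.py
```

```text
20.9167 [0.4951 0.0921 0.1143] yaw 93.41 F [-2.1542 -3.7418 -2.1953] M [-0.8243  0.2429  0.0327] w 0.019026149679587753 q6 0.05230002124425373 -0.7381895184516907
```

Request:
move_arm --pt "-0.0006 -0.0005 0 0 0 0" --pt "-0.0006 -0.0005 0 0 0 0" --pt "-0.0006 -0.0005 -0.001 0 0 0" --pt "-0.0006 -0.0005 -0.003 0 0 0" --pt "-0.0006 -0.0005 -0.005 0 0 0"

```text
time_s: 21.33
ee_pos: [0.4953, 0.0918, 0.1193]
eef_rot: [-3.141, 0.0, 1.625]
force: [-1.8, -1.8, -5.6]
grip_width: 0.0194
```

```bash
python3 st.py
```

```text
21.3333 [0.4953 0.0918 0.1193] yaw 93.12 F [-1.7968 -1.7756 -5.5942] M [-0.1462  0.1966  0.0773] w 0.019424372048056377 q6 0.056061268186730885 0.004696986288763583
```

Request:
move_arm --pt "-0.0003 -0.002 0 0 0 -0.05" --pt "-0.0003 -0.002 0 0 0 -0.05" --pt "-0.0003 -0.002 -0.003 0 0 -0.05" --pt "-0.0003 -0.002 -0.006 0 0 -0.05" --pt "-0.0003 -0.002 -0.009 0 0 -0.05"

```text
time_s: 21.75
ee_pos: [0.4935, 0.0909, 0.1287]
eef_rot: [-3.141, 0.001, 1.651]
force: [-2.1, -6.1, -7.3]
grip_width: 0.0196
```

```bash
python3 st.py
```

```text
21.75 [0.4935 0.0909 0.1287] yaw 94.59 F [-2.0833 -6.0521 -7.2618] M [-0.8405  0.3271 -0.0465] w 0.019611504098150826 q6 0.03003777094553059 -0.02998599666170776
```

Request:
move_arm --pt "-0.001 0 -0.002 0 0 0" --pt "-0.001 0 -0.004 0 0 0" --pt "-0.001 0 -0.006 0 0 0" --pt "-0.001 0 -0.008 0 0 0" --pt "-0.001 0 -0.008 0 0 0"

```text
time_s: 22.17
ee_pos: [0.4936, 0.0898, 0.1367]
eef_rot: [-3.141, 0.001, 1.651]
force: [-2.3, -6.3, -7.5]
grip_width: 0.0195
```

```bash
python3 st.py
python3 - <<'E'
from h import *
b=ctrl.camera('scene')[:,:,::-1];t=ctrl.camera('top')[:,:,::-1]
A=cv2.resize(b[140:240,310:410],(400,400),interpolation=cv2.INTER_CUBIC)
B=cv2.resize(t[205:245,350:390],(400,400),interpolation=cv2.INTER_CUBIC)
cv2.imwrite('pics/a6.png',np.hstack([A,B]))
E
```

```text
22.1667 [0.4936 0.0898 0.1367] yaw 94.6 F [-2.293  -6.3299 -7.5438] M [-0.849   0.3462 -0.1167] w 0.019491369412524412 q6 0.027713224636043678 -0.0766713498160243
```

View pics/a6.png

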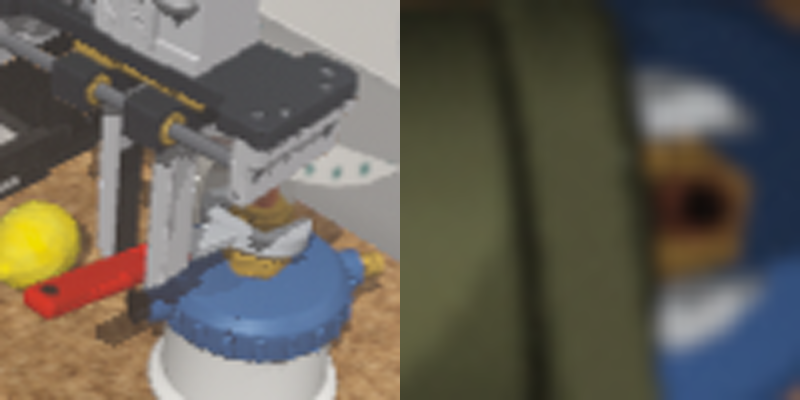

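The spanner has pitched in the grip: the jaw is still jammed on the nut while the handle rose about 22 mm. Go back down to level, grip harder, and free it by turning back a little.

Request:
move_arm --pt "0.001 0 0.005 0 0 0" --pt "0.001 0 0.01 0 0 0" --pt "0.001 0 0.015 0 0 0" --pt "0.001 0 0.02 0 0 0" --pt "0.001 0 0.021 0 0 0"

```text
time_s: 22.68
ee_pos: [0.4937, 0.092, 0.1155]
eef_rot: [3.141, -0.001, 1.652]
force: [-2.8, 4.2, 3.2]
grip_width: 0.0194
```

```bash
python3 st.py
```

```text
22.6833 [0.4937 0.092  0.1155] yaw 94.64 F [-2.8427  4.1817  3.1848] M [ 0.3401  0.5008 -0.0616] w 0.019438159835032432 q6 0.02952880871228938 -0.07776533486321568
```

Request:
move_arm --pt "0 -0.0017 0 0 0 -0.033" --pt "-0.0001 -0.0035 0 0 0 -0.067" --pt "-0.0001 -0.0052 0 0 0 -0.1" --pt "-0.0001 -0.0052 0 0 0 -0.1" --pt "-0.0001 -0.0052 0 0 0 -0.1" --grip_force 60

```text
time_s: 23.1
ee_pos: [0.4887, 0.0914, 0.1162]
eef_rot: [3.14, -0.001, 1.705]
force: [-1.9, 5.2, 2.2]
grip_width: 0.0195
```

```bash
python3 st.py
```

```text
23.1 [0.4887 0.0914 0.1162] yaw 97.69 F [-1.9232  5.2262  2.1995] M [ 0.5813  0.3274 -0.1196] w 0.01946153241379272 q6 -0.023719803906912067 -0.19488683436065912
```

Request:
move_arm --pt "0.001 -0.0008 0 0 0 0" --pt "0.001 -0.0015 0 0 0 0" --pt "0.001 -0.0015 0 0 0 0" --pt "0.001 -0.0015 0 0 0 0" --pt "0.001 -0.0015 0 0 0 0"

```text
time_s: 23.52
ee_pos: [0.4871, 0.0915, 0.1157]
eef_rot: [3.14, 0.0, 1.704]
force: [2.2, -2.7, 2.6]
grip_width: 0.019
```

```bash
python3 st.py
```

```text
23.5167 [0.4871 0.0915 0.1157] yaw 97.64 F [ 2.2035 -2.6827  2.5883] M [-0.9714 -0.657   0.2411] w 0.019039979796258988 q6 -0.02106015129465823 0.19771550316363573
```

Request:
move_arm --pt "-0.0004 0.0007 0 0 0 0" --pt "-0.0004 0.0007 -0.001 0 0 0" --pt "-0.0004 0.0007 -0.001 0 0 0" --pt "-0.0004 0.0007 -0.001 0 0 0" --pt "-0.0004 0.0007 -0.001 0 0 0"

```text
time_s: 23.93
ee_pos: [0.4875, 0.0914, 0.1164]
eef_rot: [-3.142, -0.0, 1.704]
force: [2.0, -1.2, 1.9]
grip_width: 0.0192
```

```bash
python3 st.py;  python3 - <<'E'
from h import *
b=ctrl.camera('scene')[:,:,::-1];t=ctrl.camera('top')[:,:,::-1]
cv2.imwrite('pics/t7.png',t)
A=cv2.resize(b[170:230,320:380],(400,400),interpolation=cv2.INTER_CUBIC)
B=cv2.resize(t[205:245,350:390],(400,400),interpolation=cv2.INTER_CUBIC)
cv2.imwrite('pics/a7.png',np.hstack([A,B]))
E
```

```text
23.9333 [0.4875 0.0914 0.1164] yaw 97.62 F [ 1.9942 -1.2408  1.902 ] M [-0.3947 -0.4125  0.1094] w 0.019173162297911737 q6 -0.02160090644855458 0.15543369110673666
```

View pics/a7.png

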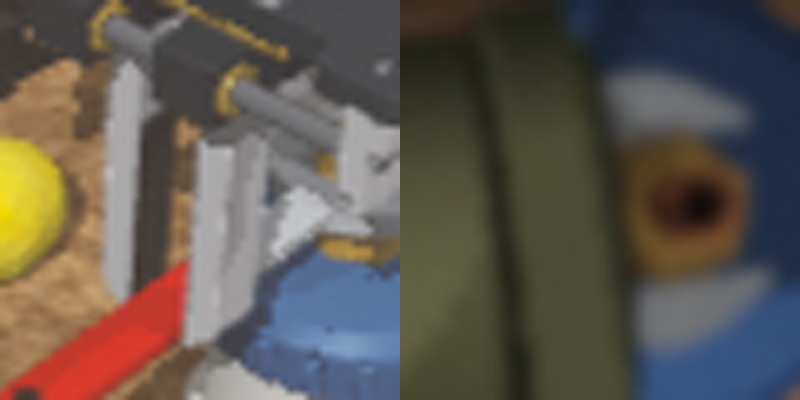

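The nut is centred between the jaws in the top view, with the spanner now slightly jaw-up. The jaw has slid partly up, so try lifting from here.

Request:
move_arm --pt "-0.0002 0.0003 -0.002 0 0 0" --pt "-0.0002 0.0003 -0.004 0 0 0" --pt "-0.0002 0.0003 -0.006 0 0 0" --pt "-0.0002 0.0003 -0.008 0 0 0" --pt "-0.0002 0.0003 -0.009 0 0 0"

```text
time_s: 24.45
ee_pos: [0.4874, 0.091, 0.1252]
eef_rot: [-3.14, 0.0, 1.704]
force: [1.2, -3.9, -7.2]
grip_width: 0.019
```

```bash
python3 st.py
```

```text
24.45 [0.4874 0.091  0.1252] yaw 97.61 F [ 1.205  -3.8646 -7.2419] M [-0.4042 -0.4028  0.0396] w 0.01898976179333942 q6 -0.021940460578578097 0.03605780191719532
```

```bash
cat > tilt.py <<'E'
from h import *
np.set_printoptions(precision=4,suppress=True)
a=ctrl.camera('scene')[:,:,::-1]
o=ctrl.get_obs();p=o['ee_pos'];y=o['eef_rot'][2];d=np.array([np.cos(y),np.sin(y),0])
h=cv2.cvtColor(a,cv2.COLOR_BGR2HSV)
m=(((h[...,0]<8)|(h[...,0]>172))&(h[...,1]>150)&(h[...,2]>80)).astype(np.uint8);m[:,:200]=0;m[:,400:]=0;m[:150]=0;m[330:]=0
k,l,s,c=cv2.connectedComponentsWithStats(m);i=1+np.argmax(s[1:,4]);v,u=np.nonzero(l==i);q=np.c_[u,v]
print('n',len(u),'red box',s[i]);
# centre line of the red blob visible behind fingers: far-end centre
e=q-q.mean(0);w,V=np.linalg.eigh(np.cov(e.T));ax=V[:,1];ax*=-np.sign(ax[0]);t=e@ax
print('axis slope',ax[1]/ax[0],'end px',q[t>t.max()-3].mean(0))
for pt in np.radians([-10,-5,0,5,10,15]):   # + = handle end up
    f=lambda s:p+[0,0,.0045]+s*(d*np.cos(pt)+[0,0,np.sin(pt)])
    e1,e0=w2px('scene',f(.08)),w2px('scene',f(.02));print(np.degrees(pt).round(),e1,(e1-e0)[1]/(e1-e0)[0])
E
python3 tilt.py
```

```text
n 299 red box [318 206  30  25 299]
axis slope -0.6536580828802342 end px [320.4737 226.5789]
-10.0 [319.5067 236.2844] -0.9391346285459299
-5.0 [319.2478 233.818 ] -0.8379832349883067
0.0 [319.2017 231.1423] -0.7368210421176891
5.0 [319.3722 228.2776] -0.634086964184184
10.0 [319.7613 225.247 ] -0.5281216167042777
15.0 [320.3684 222.0759] -0.41705612175204015
```

```bash
cat > st.py <<'E'
from h import *
np.set_printoptions(precision=4,suppress=True)
o=ctrl.get_obs();p=o['ee_pos'];r=p[:2]-[.5011,-.0063];F=o['force']-[-.6,-.1,-1.2];T=r[0]*F[1]-r[1]*F[0]+o['moment'][2]-.02
print(o['time_s'],p,'yaw',np.degrees(o['eef_rot'][2]).round(2),'r',np.hypot(*r).round(4),'ang',np.degrees(np.arctan2(r[1],r[0])).round(2),'Frel',F,'M',o['moment'],'T',T.round(3),'w',o['grip_width'].__round__(4))
E
python3 st.py
```

```text
24.5 [0.4875 0.091  0.1253] yaw 97.61 r 0.0982 ang 97.96 Frel [ 2.1798 -4.1083 -4.9803] M [-0.4291 -0.2346  0.0569] T -0.119 w 0.0192
```

Request:
move_arm --pt "0 0 0.003 0 0 0" --pt "0 0 0.006 0 0 0" --pt "0 0 0.009 0 0 0" --pt "0 0 0.009 0 0 0" --pt "0 0 0.009 0 0 0"

```text
time_s: 24.92
ee_pos: [0.4879, 0.0915, 0.1167]
eef_rot: [3.141, -0.0, 1.704]
force: [-2.0, 1.9, 3.4]
grip_width: 0.0192
```

```bash
python3 st.py; python3 tilt.py|head -2
```

```text
24.9167 [0.4879 0.0915 0.1167] yaw 97.64 r 0.0987 ang 97.69 Frel [-1.4452  2.0469  4.6061] M [-0.0631  0.2938  0.005 ] T 0.099 w 0.0192
n 316 red box [318 209  30  28 316]
axis slope -0.756066008024907 end px [320.44 232.36]
```

Request:
move_arm --pt "0 -0.0017 0 0 0 -0.033" --pt "-0.0001 -0.0035 0 0 0 -0.067" --pt "-0.0002 -0.0052 0 0 0 -0.1" --pt "-0.0002 -0.0069 0 0 0 -0.133" --pt "-0.0002 -0.0069 0 0 0 -0.133"

```text
time_s: 25.38
ee_pos: [0.4808, 0.0901, 0.1166]
eef_rot: [3.141, 0.0, 1.775]
force: [0.1, 3.4, 2.7]
grip_width: 0.0188
```

```bash
python3 st.py
```

```text
25.3833 [0.4808 0.0901 0.1166] yaw 101.72 r 0.0985 ang 101.88 Frel [0.6853 3.4932 3.9282] M [ 0.2922 -0.072   0.0225] T -0.134 w 0.0188
```

Request:
move_arm --pt "-0.0001 0.0052 -0.002 0 0 0.1" --pt "-0.0001 -0.0035 -0.003 0 0 -0.067" --pt "-0.0001 0.0069 -0.004 0 0 0.133" --pt "0 0 -0.005 0 0 0" --pt "-0.0001 0.0035 -0.005 0 0 0.067"

```text
time_s: 25.8
ee_pos: [0.4835, 0.0905, 0.121]
eef_rot: [-3.14, 0.0, 1.742]
force: [-1.3, 1.5, -2.3]
grip_width: 0.019
```

```bash
python3 st.py; python3 tilt.py|head -2
```

```text
25.8 [0.4835 0.0905 0.121 ] yaw 99.81 r 0.0983 ang 100.31 Frel [-0.6853  1.564  -1.0752] M [ 0.3196 -0.0604  0.1139] T 0.133 w 0.019
n 306 red box [321 208  29  27 306]
axis slope -0.7937015116745852 end px [323.3333 231.1429]
```

Request:
move_arm --pt "-0.0001 -0.0052 -0.002 0 0 -0.1" --pt "-0.0001 0.0035 -0.003 0 0 0.067" --pt "-0.0001 -0.0052 -0.004 0 0 -0.1" --pt "-0.0001 0.0035 -0.005 0 0 0.067" --pt "0 0 -0.006 0 0 0"

```text
time_s: 26.27
ee_pos: [0.4847, 0.0902, 0.1266]
eef_rot: [-3.14, 0.001, 1.733]
force: [1.4, -4.4, -6.9]
grip_width: 0.0195
```

```bash
python3 st.py; python3 tilt.py
```

```text
26.2667 [0.4847 0.0902 0.1266] yaw 99.3 r 0.0979 ang 99.61 Frel [ 2.0128 -4.3346 -5.7396] M [-0.3921 -0.4299  0.0175] T -0.126 w 0.0195
n 296 red box [320 206  30  25 296]
axis slope -0.6877675550715984 end px [322.6  226.65]
-10.0 [322.3147 237.2913] -1.0142054554260227
-5.0 [322.0852 234.8268] -0.9087483823322876
0.0 [322.0594 232.1459] -0.8031214222267719
5.0 [322.241  229.2691] -0.6956904374534869
10.0 [322.6316 226.2195] -0.584708216956159
15.0 [323.2306 223.0228] -0.46819626004886217
```

Run:
```python
from h import *
b=ctrl.camera('scene')[:,:,::-1];t=ctrl.camera('top')[:,:,::-1]
A=cv2.resize(b[185:215,355:395],(400,300),interpolation=cv2.INTER_LANCZOS4)
B=cv2.resize(t[210:240,370:390],(400,600),interpolation=cv2.INTER_LANCZOS4)
o=np.zeros((600,800,3),np.uint8);o[:300,:400]=A;o[:,400:]=B
o=cv2.convertScaleAbs(o,alpha=1.5)
cv2.imwrite('pics/a8.png',o)
```

```text
(no output)
```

View pics/a8.png

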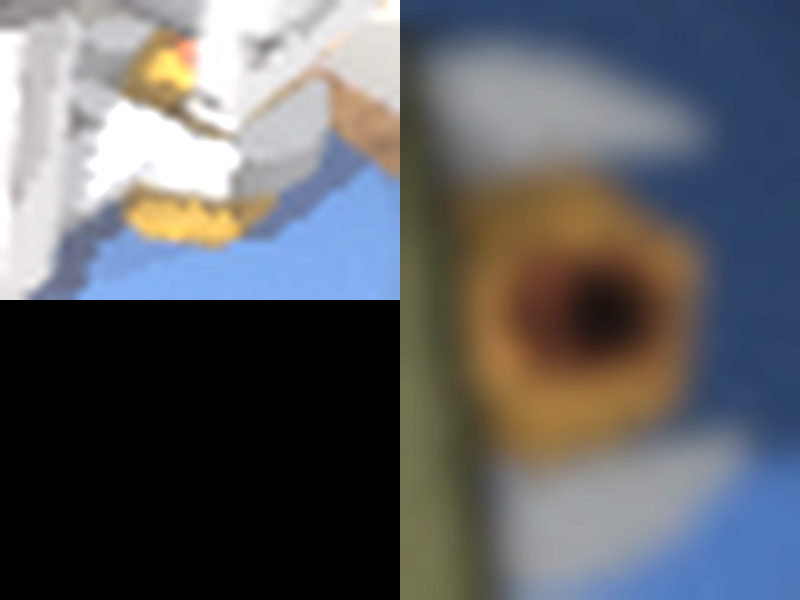

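The top view shows the nut still wedged cornerwise in the jaw. It sprang back with the spanner, so it is partly unloaded. My plan is to level the spanner, swing clockwise to load the nut again to its former angle, then draw the jaw off horizontally through its open mouth without backing off.

Request:
move_arm --pt "0 0 0.004 0 0 0" --pt "0 0 0.007 0 0 0" --pt "-0.0001 0.0035 0.008 0 0 0.067" --pt "-0.0002 0.0069 0.008 0 0 0.133" --pt "-0.0006 0.0104 0.008 0 0 0.2"

```text
time_s: 26.83
ee_pos: [0.4947, 0.092, 0.1194]
eef_rot: [-3.141, 0.0, 1.632]
force: [-4.0, -0.6, 1.6]
grip_width: 0.0196
```

```bash
python3 st.py
```

```text
26.8333 [0.4947 0.092  0.1194] yaw 93.51 r 0.0985 ang 93.73 Frel [-3.3671 -0.522   2.8287] M [-0.4506  0.6638 -0.0531] T 0.261 w 0.0196
```

Request:
move_arm --pt "0 0.0017 0 0 0 0.033" --pt "-0.0001 0.0035 0 0 0 0.067" --pt "-0.0002 0.0052 0 0 0 0.1" --pt "-0.0002 0.0069 0 0 0 0.133" --pt "-0.0002 0.0069 0 0 0 0.133"

```text
time_s: 27.25
ee_pos: [0.5016, 0.0921, 0.1193]
eef_rot: [-3.141, 0.0, 1.563]
force: [-5.9, -0.1, 2.0]
grip_width: 0.0189
```

```bash
python3 st.py; python3 tilt.py
```

```text
27.25 [0.5016 0.0921 0.1193] yaw 89.55 r 0.0984 ang 89.7 Frel [-5.3304 -0.0255  3.1617] M [-0.3094  0.8619 -0.0708] T 0.434 w 0.0189
n 299 red box [310 206  32  23 299]
axis slope -0.5172971847364084 end px [311.5789 224.2632]
-10.0 [310.3305 232.224 ] -0.7165505005662709
-5.0 [309.9785 229.7546] -0.6278170500225904
0.0 [309.8674 227.1038] -0.5394373284010647
5.0 [310.0022 224.2916] -0.45005387908661404
10.0 [310.3855 221.3406] -0.35824678543025307
15.0 [311.0173 218.2753] -0.2624407539839068
```

Torque is back at 0.43 N·m. Ease off 2.5°, where it still bears elastically, and pull the jaw off along its open mouth.

Request:
move_arm --pt "-0.0001 -0.0022 -0.0005 0 0 -0.042" --pt "-0.0001 -0.0043 -0.0005 0 0 -0.083" --pt "0.002 -0.0043 -0.0005 0 0 -0.083" --pt "0.004 -0.0043 -0.0005 0 0 -0.083" --pt "0.005 -0.0043 -0.0005 0 0 -0.083"

```text
time_s: 27.72
ee_pos: [0.4972, 0.0942, 0.1196]
eef_rot: [-3.141, 0.006, 1.609]
force: [-3.1, -26.4, -2.2]
grip_width: 0.0192
```

```bash
python3 st.py
```

```text
27.7167 [0.4972 0.0942 0.1196] yaw 92.17 r 0.1006 ang 92.2 Frel [ -2.5374 -26.313   -0.9585] M [-5.4337  0.3919 -0.1515] T 0.185 w 0.0192
```

Request:
move_arm --pt "0.002 0 0 0 0 0" --pt "0.003 0 0 0 0 0" --pt "0.004 0 0 0 0 0" --pt "0.005 0 0 0 0 0" --pt "0.006 0 0 0 0 0"

```text
time_s: 28.13
ee_pos: [0.497, 0.1, 0.1195]
eef_rot: [-3.141, 0.006, 1.608]
force: [-1.8, -28.8, -2.2]
grip_width: 0.0192
```

```bash
python3 st.py
```

```text
28.1333 [0.497  0.1    0.1195] yaw 92.14 r 0.1064 ang 92.19 Frel [ -1.1612 -28.7338  -1.0298] M [-5.8579  0.2831 -0.1275] T 0.093 w 0.0192
```

```bash
python3 tilt.py | sed -n '1,2p;5p;6p'
```

```text
n 302 red box [309 209  31  23 302]
axis slope -0.5642132567929803 end px [310.9048 227.7619]
0.0 [309.2063 231.0336] -0.5959820706945573
5.0 [309.3346 228.2063] -0.5036456103402622
```

The handle moved with the gripper, so the jaw is sliding off. Keep pulling.

Request:
move_arm --pt "0.003 0 0 0 0 0" --pt "0.006 0 0 0 0 0" --pt "0.009 0 0 0 0 0" --pt "0.012 0 0 0 0 0" --pt "0.015 0 0 0 0 0"

```text
time_s: 28.6
ee_pos: [0.4969, 0.1186, 0.1201]
eef_rot: [3.141, -0.0, 1.608]
force: [0.4, 0.7, -2.8]
grip_width: 0.0194
```

```bash
python3 st.py
```

```text
28.6 [0.4969 0.1186 0.1201] yaw 92.15 r 0.125 ang 91.94 Frel [ 0.9542  0.757  -1.6408] M [ 0.0094 -0.0878 -0.0092] T -0.152 w 0.0194
```

Request:
move_arm --pt "0.008 0 0 0 0 0" --pt "0.016 0 0 0 0 0" --pt "0.024 0 0 0 0 0" --pt "0.04 0 -0.01 0 0 0" --pt "0.06 0 -0.02 0 0 0"

```text
time_s: 29.02
ee_pos: [0.4941, 0.1788, 0.1399]
eef_rot: [-3.141, 0.0, 1.607]
force: [1.2, 0.3, -1.4]
grip_width: 0.019
```

Request:
move_arm --pt "0.02 0 -0.01 0 0 0" --pt "0.04 0 -0.02 0 0 0" --pt "0.06 0 -0.03 0 0 0" --pt "0.075 0 -0.03 0 0 0" --pt "0.08 0 -0.03 0 0 0"

```text
time_s: 29.43
ee_pos: [0.4912, 0.2605, 0.1704]
eef_rot: [3.141, -0.001, 1.61]
force: [-0.3, -0.1, -1.7]
grip_width: 0.0192
```

```bash
python3 st.py
python3 - <<'E'
from h import *
a=ctrl.camera('scene')[:,:,::-1];t=ctrl.camera('top')[:,:,::-1]
cv2.imwrite('pics/s9.png',a);cv2.imwrite('pics/t9.png',t)
A=cv2.resize(a[130:330,200:400],(500,500),interpolation=cv2.INTER_CUBIC)
B=cv2.resize(t[212:238,366:386],(300,390),interpolation=cv2.INTER_LANCZOS4)
o=np.zeros((500,800,3),np.uint8);o[:,:500]=A;o[:390,500:]=B;cv2.imwrite('pics/a9.png',o)
import fit
t0=cv2.imread('pics/t0.png')
fit.run({'top':t},dz=.002)
E
```

```text
29.4333 [0.4912 0.2605 0.1704] yaw 92.23 r 0.267 ang 92.12 Frel [ 0.2646 -0.0023 -0.5051] M [-0.0467 -0.0755 -0.0374] T -0.128 w 0.0192
top off [-0.8614 -0.4715] min over lower, per nut angle [7.  8.1 9.3 9.4 9.4 9.2 8.4 7.6 6.8 6.5] per lower [10.2 10.7 10.6  9.3  7.9  6.5  6.6  7.2  8.6  9.8]
```

View pics/a9.png

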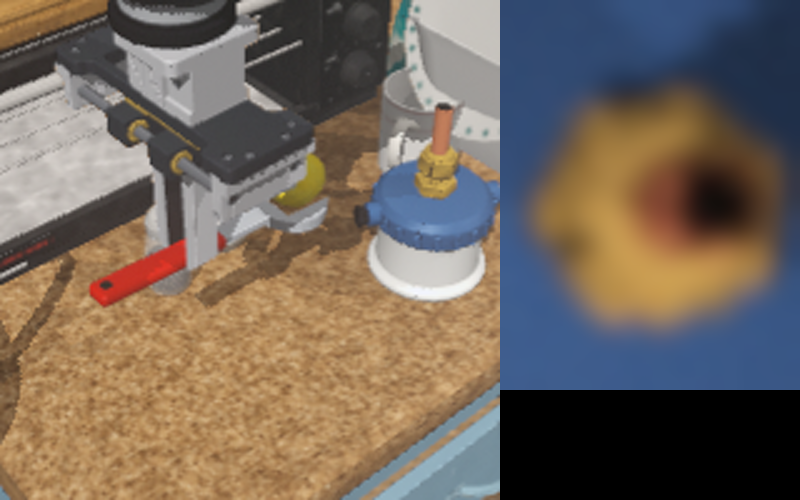

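The spanner is clear and the nut and filter look undisturbed. I'll compare the nut's angle now with that under load (t5) and when unloaded (t7), using the part visible in all three pictures.

Run:
```python
from fit import *
def al(im):return alpha(im,'top')
x0,y0,x1,y1=box['top']
lo=np.radians(35.);off=np.array([-.86,-.47]);xy=(.499,-.005)
yy,xx=np.mgrid[y0:y1,x0:x1]
M=(xx>=380)&(abs(yy-225)<=5)
for f in('t0','t5','t7','t9'):
    A=al(cv2.imread(f'pics/{f}.png'));res=[]
    g=np.arange(0,60,2)
    for s in (0,):
        e=[min(((render('top',xy,np.radians(a),lo,off+[dx,0],.0 if f=='t0' else .002)-A)[M]**2).sum() for dx in(-.3,0,.3)) for a in g]
    i=int(np.argmin(e));print(f,g[i],np.round(e,2))
```

```text
t0 38 [4.06 4.24 4.4  4.62 4.79 4.88 5.   4.84 4.81 4.75 4.62 4.54 4.47 4.34
 4.18 4.12 4.09 4.08 4.02 4.01 4.02 4.02 4.08 4.23 4.26 4.4  4.36 4.25
 4.1  4.02]
t5 44 [2.82 3.06 3.28 3.55 3.71 3.93 4.06 3.99 4.05 3.98 3.81 3.78 3.65 3.48
 3.28 3.13 2.99 2.93 2.74 2.63 2.65 2.64 2.63 2.67 2.71 2.72 2.75 2.74
 2.66 2.68]
t7 58 [3.37 3.6  3.82 4.09 4.28 4.54 4.7  4.66 4.8  4.85 4.81 4.75 4.71 4.62
 4.55 4.48 4.4  4.37 4.2  4.03 4.03 3.93 3.88 3.8  3.71 3.68 3.58 3.46
 3.32 3.28]
t9 56 [3.26 3.55 3.85 4.2  4.47 4.78 4.99 5.03 5.15 5.25 5.19 5.23 5.1  5.04
 4.83 4.66 4.53 4.42 4.15 3.9  3.81 3.75 3.59 3.53 3.48 3.44 3.3  3.14
 3.08 3.11]
```

Compared this way, the nut is only about 3–5° into contact, which is a thin margin. I'll put the spanner back on from above, with the handle at 173° so the top view stays clear. Then I'll snug the nut and draw the spanner straight off through the mouth.

Request:
move_arm --pt "0.001 -0.017 -0.01 0 0 -0.18" --pt "0.001 -0.034 -0.02 0 0 -0.36" --pt "0.002 -0.051 -0.03 0 0 -0.54" --pt "0.003 -0.069 -0.042 0 0 -0.72" --pt "0.003 -0.086 -0.042 0 0 -0.9"

```text
time_s: 29.95
ee_pos: [0.4052, 0.2574, 0.2136]
eef_rot: [3.139, 0.0, 2.083]
force: [0.8, 2.1, -1.6]
grip_width: 0.0188
```

Request:
move_arm --pt "-0.02 -0.012 0 0 0 -0.18" --pt "-0.042 -0.023 0 0 0 -0.36" --pt "-0.063 -0.035 0 0 0 -0.54" --pt "-0.084 -0.047 0 0 0 -0.72" --pt "-0.105 -0.0586 0 0 0 -0.9"

```text
time_s: 30.37
ee_pos: [0.4048, 0.1358, 0.2116]
eef_rot: [-3.141, -0.0, 2.554]
force: [0.1, 0.4, -1.2]
grip_width: 0.0193
```

Request:
move_arm --pt "-0.0145 -0.0216 0 0 0 -0.18" --pt "-0.029 -0.0432 0 0 0 -0.36" --pt "-0.0435 -0.065 0 0 0 -0.54" --pt "-0.058 -0.0865 0 0 0 -0.72" --pt "-0.0723 -0.108 0 0 0 -0.893"

```text
time_s: 30.78
ee_pos: [0.4045, 0.0058, 0.2117]
eef_rot: [-3.141, -0.0, 3.022]
force: [0.1, 0.3, -1.2]
grip_width: 0.0193
```

```bash
python3 st.py
```

```text
30.7833 [0.4045 0.0058 0.2117] yaw 173.12 r 0.0974 ang 172.86 Frel [ 0.7205  0.4154 -0.0088] M [ 0.0766 -0.1738  0.0062] T -0.063 w 0.0193
```

Request:
move_arm --pt "0 0 0.016 0 0 0" --pt "0 0 0.033 0 0 0" --pt "0 0 0.05 0 0 0" --pt "0 0 0.068 0 0 0" --pt "0 0 0.068 0 0 0"

```text
time_s: 31.2
ee_pos: [0.4032, 0.0071, 0.1411]
eef_rot: [-3.141, -0.005, 3.017]
force: [-0.6, 0.2, -2.8]
grip_width: 0.0189
```

```bash
python3 st.py; python3 tilt.py
python3 - <<'E'
from h import *
np.set_printoptions(linewidth=200)
t=ctrl.camera('top')[:,:,::-1];a=ctrl.camera('scene')[:,:,::-1]
cv2.imwrite('pics/t10.png',t)
d=t.astype(int)
for r in range(214,240,2):print(r,(d[r,368:398,0]-d[r,368:398,2]))
B=cv2.resize(t[207:243,360:400],(480,432),interpolation=cv2.INTER_LANCZOS4)
A=cv2.resize(a[170:230,340:380],(288,432),interpolation=cv2.INTER_LANCZOS4)
cv2.imwrite('pics/a10.png',np.hstack([B,A]))
E
```

```text
31.2 [0.4032 0.0071 0.1411] yaw 172.84 r 0.0988 ang 172.18 Frel [ 0.0439  0.2883 -1.5747] M [ 0.0771 -0.0737 -0.002 ] T -0.051 w 0.0189
n 3 red box [396 204   1   3   3]
axis slope nan end px [396. 205.]
-10.0 [435.5636 236.5189] 1.0110461937689827
-5.0 [436.6217 234.0198] 0.8890013729353435
0.0 [437.455  231.2797] 0.7732609575458708
5.0 [438.052  228.3193] 0.6616967106820452
10.0 [438.4034 225.1626] 0.5524562048539615
15.0 [438.5023 221.8365] 0.4438336870856939
214 [ 60  56  54  56  59  61  62  66  67  66  57  45  39  38  38  37  38  38  38  38  39  38  38  37  37  34  30  23   8 -21]
216 [ 37  25  26  39  53  57  56  56  53  47  38  38  38  39  38  38  37  35  32  34  38  39  39  39  38  38  34  24   1 -25]
218 [ 10   7  11  18  14   7   3  -3 -21 -39 -37 -15  10  30  37  39  33  20  13  15  26  35  38  38  39  39  38  35  16 -10]
220 [  4  -1 -11 -31 -50 -55 -63 -74 -84 -88 -82 -62 -40 -15   9  25  26  13   5   5  12  21  32  38  39  39  38  37  33  22]
222 [  4  -3 -16 -32 -50 -73 -90 -93 -86 -73 -59 -47 -42 -41 -35 -24  -6   4   4   4   5  10  21  34  38  39  39  39  37  25]
224
[... 380 characters left out ...]
 39   40   39   38   33]
230 [  9   8 -15 -52 -69 -69 -68 -64 -65 -67 -60 -50 -43 -27 -10   0   4   3   3   3   3   4   8  19  32  38  39  39  35  22]
232 [ 11  26  31   1 -41 -63 -51 -29 -22 -15  -4   5  13  34  55  49  21   6   2   3   4   4  11  25  36  40  39  37  36  32]
234 [ 6 11 13 13  9  4  8 13 14 22 29 34 39 47 47 35 13  4  4  3  5 10 21 33 39 39 38 37 37 37]
236 [10  6  4  4  4  4  4  5  4  4  6  5  6  7  7  5  3  4  8 16 25 30 36 39 39 40 36 37 37 38]
238 [46 29 18 10  6  4  4  3  3  3  3  3  3  3  5 12 20 32 45 56 58 48 40 38 38 35 30 30 33 34]tilt.py:11: RuntimeWarning: invalid value encountered in scalar divide
  print('axis slope',ax[1]/ax[0],'end px',q[t>t.max()-3].mean(0))
```

View pics/a10.png

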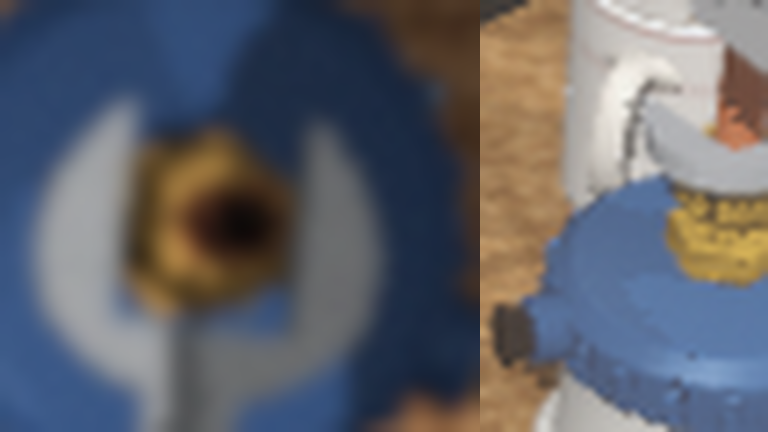

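Jaw direction is −6.5° and fits. The jaw centre is about 1.7 mm left of the axis, but the arm hasn't settled yet. Hold and read before lowering.

Request:
move_arm --pt "0.0005 0 0 0 0 0" --pt "0.0005 0 0 0 0 0" --pt "0.0005 0 0 0 0 0" --pt "0.0005 0 0 0 0 0" --pt "0.0005 0 0 0 0 0"

```text
time_s: 31.77
ee_pos: [0.4047, 0.0077, 0.1442]
eef_rot: [3.142, 0.0, 3.018]
force: [0.4, -0.5, -1.1]
grip_width: 0.0192
```

```bash
python3 st.py
```

```text
31.7667 [0.4047 0.0077 0.1442] yaw 172.9 r 0.0974 ang 171.71 Frel [ 0.9716 -0.3949  0.0723] M [ 0.0644 -0.0994  0.005 ] T 0.009 w 0.0192
```

Request:
move_arm --pt "0.0009 -0.0024 0 0 0 0" --pt "0.0009 -0.0024 0.005 0 0 0" --pt "0.0009 -0.0024 0.01 0 0 0" --pt "0.0009 -0.0024 0.015 0 0 0" --pt "0.0009 -0.0024 0.019 0 0 0"

```text
time_s: 32.18
ee_pos: [0.4032, 0.0055, 0.1241]
eef_rot: [-3.142, -0.001, 3.018]
force: [1.0, -0.8, -1.7]
grip_width: 0.0191
```

```bash
python3 st.py
```

```text
32.1833 [0.4032 0.0055 0.1241] yaw 172.89 r 0.0986 ang 173.16 Frel [ 1.6027 -0.6959 -0.4635] M [ 0.1151 -0.1198 -0.0409] T -0.012 w 0.0191
```

Request:
move_arm --pt "0 0 0.001 0 0 0" --pt "0 0 0.002 0 0 0" --pt "0 0 0.003 0 0 0" --pt "0 0 0.004 0 0 0" --pt "0 0 0.004 0 0 0"

```text
time_s: 32.6
ee_pos: [0.4034, 0.0054, 0.1209]
eef_rot: [3.142, 0.0, 3.018]
force: [0.2, -0.3, -1.8]
grip_width: 0.0195
```

```bash
python3 st.py
```

```text
32.6 [0.4034 0.0054 0.1209] yaw 172.9 r 0.0984 ang 173.14 Frel [ 0.8123 -0.1938 -0.5837] M [ 0.0679 -0.0731  0.0535] T 0.043 w 0.0195
```

On without contact. Lower 3 mm and turn clockwise in small steps, watching the torque.

Request:
move_arm --pt "0 0 0.0015 0 0 0" --pt "0 0 0.003 0 0 0" --pt "-0.0001 0.0052 0.003 0 0 0.1" --pt "-0.0006 0.0104 0.003 0 0 0.2" --pt "-0.001 0.0138 0.003 0 0 0.267"

```text
time_s: 33.02
ee_pos: [0.4062, 0.0193, 0.1179]
eef_rot: [3.142, 0.0, 2.875]
force: [-0.6, -0.5, -1.3]
grip_width: 0.0189
```

```bash
python3 st.py
```

```text
33.0167 [0.4062 0.0193 0.1179] yaw 164.72 r 0.0983 ang 164.92 Frel [-0.0205 -0.374  -0.0671] M [-0.0377 -0.15   -0.0644] T -0.048 w 0.0189
```

Request:
move_arm --pt "0 0.0017 0 0 0 0.033" --pt "-0.0001 0.0035 0 0 0 0.067" --pt "-0.0001 0.0052 0 0 0 0.1" --pt "-0.0002 0.0069 0 0 0 0.133" --pt "-0.0002 0.0069 0 0 0 0.133"

```text
time_s: 33.43
ee_pos: [0.4082, 0.0256, 0.118]
eef_rot: [-3.141, 0.0, 2.807]
force: [0.3, -1.9, -1.5]
grip_width: 0.0191
```

```bash
python3 st.py
```

```text
33.4333 [0.4082 0.0256 0.118 ] yaw 160.83 r 0.0982 ang 161.03 Frel [ 0.8583 -1.8458 -0.2841] M [-0.4046 -0.2681  0.0005] T 0.124 w 0.0191
```

Request:
move_arm --pt "0 0.0017 0 0 0 0.033" --pt "-0.0001 0.0035 0 0 0 0.067" --pt "-0.0001 0.0052 0 0 0 0.1" --pt "-0.0002 0.0069 0 0 0 0.133" --pt "-0.0002 0.0069 0 0 0 0.133"

```text
time_s: 33.85
ee_pos: [0.4107, 0.0322, 0.118]
eef_rot: [-3.141, 0.0, 2.737]
force: [1.5, -4.0, -1.8]
grip_width: 0.019
```

```bash
python3 st.py
```

```text
33.85 [0.4107 0.0322 0.118 ] yaw 156.82 r 0.0983 ang 156.94 Frel [ 2.0903 -3.8885 -0.5969] M [-0.7776 -0.3526 -0.0172] T 0.234 w 0.019
```

Request:
move_arm --pt "0 0.0017 0 0 0 0.033" --pt "-0.0001 0.0035 0 0 0 0.067" --pt "-0.0001 0.0052 0 0 0 0.1" --pt "-0.0002 0.0069 0 0 0 0.133" --pt "-0.0002 0.0069 0 0 0 0.133"

```text
time_s: 34.27
ee_pos: [0.4135, 0.0385, 0.1179]
eef_rot: [-3.141, 0.0, 2.667]
force: [0.7, -6.9, -2.3]
grip_width: 0.0196
```

```bash
python3 st.py
```

```text
34.2667 [0.4135 0.0385 0.1179] yaw 152.8 r 0.0983 ang 152.92 Frel [ 1.3311 -6.7953 -1.0715] M [-1.0217 -0.2566 -0.0624] T 0.453 w 0.0196
```

Request:
move_arm --pt "0 0.0017 0 0 0 0.033" --pt "-0.0001 0.0035 0 0 0 0.067" --pt "-0.0001 0.0052 0 0 0 0.1" --pt "-0.0001 0.0052 0 0 0 0.1" --pt "0 0.0017 0 0 0 0.033"

```text
time_s: 34.68
ee_pos: [0.4144, 0.0401, 0.1179]
eef_rot: [-3.142, 0.0, 2.65]
force: [1.5, -5.0, -2.3]
grip_width: 0.019
```

Request:
move_arm --pt "0 -0.0026 0 0 0 -0.05" --pt "0 -0.0026 0 0 0 -0.05" --pt "0.002 -0.0026 0 0 0 -0.05" --pt "0.005 -0.0026 0 0 0 -0.05" --pt "0.008 -0.0026 0 0 0 -0.05"

```text
time_s: 35.1
ee_pos: [0.4085, 0.0407, 0.119]
eef_rot: [3.14, 0.007, 2.676]
force: [17.4, -11.7, -4.2]
grip_width: 0.0192
```

```bash
python3 st.py
```

```text
35.1 [0.4085 0.0407 0.119 ] yaw 153.34 r 0.1038 ang 153.11 Frel [ 17.9986 -11.5859  -2.9595] M [-2.4268 -3.2701 -0.2146] T -0.007 w 0.0192
```

Request:
move_arm --pt "0.004 0 0 0 0 0" --pt "0.008 0 0 0 0 0" --pt "0.012 0 0 0 0 0" --pt "0.016 0 0 0 0 0" --pt "0.02 0 0 0 0 0"

```text
time_s: 35.52
ee_pos: [0.3875, 0.0508, 0.1178]
eef_rot: [3.141, -0.001, 2.677]
force: [-0.5, 0.1, -1.7]
grip_width: 0.0192
```

```bash
python3 st.py
```

```text
35.5167 [0.3875 0.0508 0.1178] yaw 153.39 r 0.1271 ang 153.32 Frel [ 0.0863  0.1644 -0.4563] M [ 0.0482 -0.1562  0.0395] T -0.004 w 0.0192
```

Request:
move_arm --pt "0.005 0 0 0 0 0" --pt "0.01 0 0 0 0 0" --pt "0.015 0 0 0 0 0" --pt "0.02 0 0 0 0 0" --pt "0.025 0 0 0 0 0"

```text
time_s: 35.93
ee_pos: [0.3652, 0.0617, 0.118]
eef_rot: [3.142, -0.0, 2.678]
force: [-0.6, 1.4, -2.0]
grip_width: 0.0196
```

```bash
python3 st.py
python3 - <<'E'
from h import *
import fit
t=ctrl.camera('top')[:,:,::-1].copy();cv2.imwrite('pics/t11.png',t)
fit.run({'top':t},dz=.002)
E
```

```text
35.9333 [0.3652 0.0617 0.118 ] yaw 153.42 r 0.152 ang 153.4 Frel [-0.0066  1.5352 -0.8457] M [ 0.0557 -0.1259 -0.02  ] T -0.248 w 0.0196
top off [-0.3639 -0.542 ] min over lower, per nut angle [11.1 12.1 12.4 13.1 13.1 12.6 12.1 11.3 10.6 10.6] per lower [13.4 13.6 13.5 13.  12.  10.9 10.6 10.9 11.8 12.7]
```

Off cleanly, with r at 152 mm and no forces. Carry the spanner back to its free spot.

Request:
move_arm --pt "0 0.02 -0.02 0 0 0" --pt "0.001 0.05 -0.04 0 0 0" --pt "0.003 0.085 -0.06 0 0 0" --pt "0.005 0.12 -0.06 0 0 0" --pt "0.006 0.155 -0.06 0 0 0"

```text
time_s: 36.4
ee_pos: [0.4304, 0.2047, 0.1791]
eef_rot: [3.14, 0.002, 2.678]
force: [-0.5, -0.4, -1.1]
grip_width: 0.0193
```

Request:
move_arm --pt "0.002 0.035 0 0 0 -0.1" --pt "0.003 0.07 0 0 0 -0.2" --pt "0.005 0.105 0 0 0 -0.3" --pt "0.006 0.14 0 0 0 -0.44" --pt "0.007 0.167 0 0 0 -0.44"

```text
time_s: 36.82
ee_pos: [0.4985, 0.3575, 0.1774]
eef_rot: [-3.141, -0.0, 2.913]
force: [0.4, -0.9, -0.8]
grip_width: 0.019
```

Request:
move_arm --pt "0 0 0.02 0 0 0" --pt "0 0 0.04 0 0 0" --pt "0 0 0.06 0 0 0" --pt "0 0 0.08 0 0 0" --pt "0 0 0.1 0 0 0"

```text
time_s: 37.23
ee_pos: [0.4979, 0.3553, 0.0767]
eef_rot: [-3.141, -0.0, 2.908]
force: [0.7, 0.4, -2.1]
grip_width: 0.0194
```

Request:
move_arm --pt "0 0 0.02 0 0 0" --pt "0 0 0.035 0 0 0" --pt "0 0 0.045 0 0 0" --pt "0 0 0.045 0 0 0" --pt "0 0 0.045 0 0 0"

```text
time_s: 37.65
ee_pos: [0.4982, 0.3553, 0.0331]
eef_rot: [-3.141, -0.0, 2.908]
force: [0.4, 1.0, -1.5]
grip_width: 0.0193
```

```bash
python3 st.py; python3 tilt.py
```

```text
37.65 [0.4982 0.3553 0.0331] yaw 166.62 r 0.3616 ang 90.47 Frel [ 1.0349  1.073  -0.3149] M [-0.009  -0.1237 -0.0102] T -0.408 w 0.0193
n 393 red box [228 295  23  35 393]
axis slope 2.266223228150645 end px [231.2381 296.5238]
-10.0 [248.9919 344.1235] 2.468906056898034
-5.0 [248.8264 342.186 ] 2.3695100339307795
0.0 [248.5328 339.9246] 2.26574162302392
5.0 [248.1115 337.3542] 2.1555814518079224
10.0 [247.5641 334.4938] 2.036542340725201
15.0 [246.8941 331.3665] 1.9054211323204797
```

The spanner is level. Lower it gently to the worktop.

Request:
move_arm --pt "0 0 0.008 0 0 0" --pt "0 0 0.016 0 0 0" --pt "0 0 0.022 0 0 0" --pt "0 0 0.026 0 0 0" --pt "0 0 0.028 0 0 0"

```text
time_s: 38.12
ee_pos: [0.4979, 0.3553, 0.0044]
eef_rot: [-3.141, -0.0, 2.908]
force: [-2.7, 0.8, 2.2]
grip_width: 0.0194
```

Request:
move_arm --pt "0 0 0.001 0 0 0" --pt "0 0 0.002 0 0 0" --pt "0 0 0.002 0 0 0" --pt "0 0 0.003 0 0 0" --pt "0 0 0.003 0 0 0"

```text
time_s: 38.53
ee_pos: [0.4983, 0.3555, 0.0022]
eef_rot: [3.141, 0.0, 2.908]
force: [-2.0, 0.9, 3.7]
grip_width: 0.0189
```

```bash
python3 st.py
```

```text
38.5333 [0.4983 0.3555 0.0022] yaw 166.63 r 0.3618 ang 90.44 Frel [-1.3679  0.9998  4.8575] M [ 0.0768 -0.1872  0.0197] T 0.492 w 0.0189
```

Request:
move_arm --pt "0 0 0 0 0 0" --pt "0 0 0 0 0 0" --pt "0 0 0 0 0 0" --pt "0 0 0 0 0 0" --pt "0 0 0 0 0 0" --fingers 0.2

```text
time_s: 38.95
ee_pos: [0.4982, 0.3551, 0.0019]
eef_rot: [-3.141, -0.0, 2.908]
force: [0.7, 0.0, 0.8]
grip_width: 0.0495
```

Request:
move_arm --pt "0 0 -0.02 0 0 0" --pt "0 0 -0.05 0 0 0" --pt "0 0 -0.09 0 0 0" --pt "0 0 -0.13 0 0 0" --pt "0 0 -0.17 0 0 0"

```text
time_s: 39.37
ee_pos: [0.4978, 0.355, 0.1738]
eef_rot: [-3.141, -0.0, 2.908]
force: [-0.0, -0.3, -0.2]
grip_width: 0.0568
```

Request:
move_arm --pt "0.04 0 -0.01 0 0 0" --pt "0.08 0 -0.02 0 0 0" --pt "0.11 0 -0.03 0 0 0" --pt "0.14 0 -0.04 0 0 0" --pt "0.14 0 -0.04 0 0 0"

```text
time_s: 39.78
ee_pos: [0.3587, 0.3891, 0.2143]
eef_rot: [3.139, 0.001, 2.911]
force: [0.8, 1.4, 1.0]
grip_width: 0.0563
```

```bash
python3 st.py
python3 - <<'E'
from h import *
import fit
t=ctrl.camera('top')[:,:,::-1].copy();a=ctrl.camera('scene')[:,:,::-1].copy();cv2.imwrite('pics/t12.png',t);cv2.imwrite('pics/s12.png',a)
fit.run({'top':t},dz=.002);print('t9');fit.run({'top':cv2.imread('pics/t9.png')},dz=.002)
B=cv2.resize(t[110:290,180:460],(784,504));cv2.imwrite('pics/a12.png',B)
E
```

```text
39.7833 [0.3587 0.3891 0.2143] yaw 166.79 r 0.4202 ang 109.81 Frel [1.3586 1.4928 2.2043] M [ 0.0817 -0.1479 -0.0409] T -0.811 w 0.0563
top off [-0.8207 -0.563 ] min over lower, per nut angle [17.3 18.  18.8 18.8 18.6 18.1 17.6 17.2 16.6 16.8] per lower [19.3 19.7 19.8 18.8 17.7 17.1 16.6 17.  18.2 19. ]
t9
top off [-0.8614 -0.4715] min over lower, per nut angle [7.  8.1 9.3 9.4 9.4 9.2 8.4 7.6 6.8 6.5] per lower [10.2 10.7 10.6  9.3  7.9  6.5  6.6  7.2  8.6  9.8]
```

View pics/a12.png

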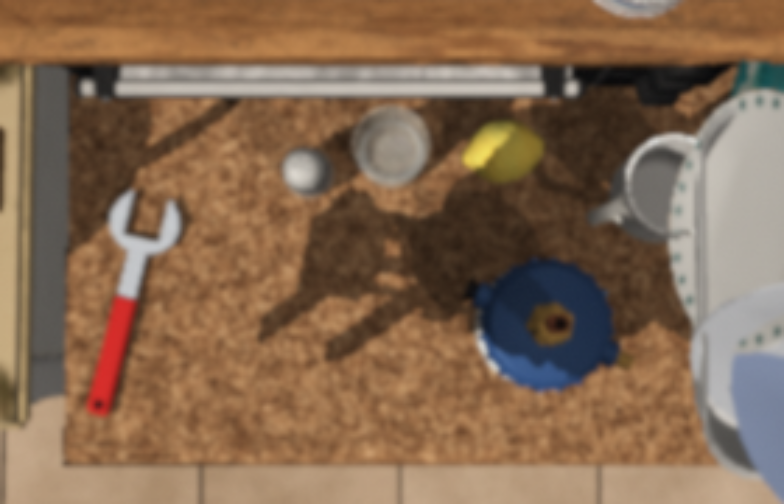

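The spanner lies released and flat. The bystanders are in place, and the nut reads a few degrees tighter than after the first removal. Hand in.

```bash
python3 -c "
from station import ctrl
print(ctrl.hand_in())"
```

```text
the job is handed in; nothing more can be done
None
```

The job is done and handed in at about 40 s. The hand-in reports no verdict, and I could not see two of the judged values directly.

**Finger-tight:** I ran the nut down about 157° with the fingers, stopping at 0.385 N·m, inside the 0.2–0.4 N·m band.

**Spanner turn:** I then turned the nut with the spanner, swinging the gripper about 94° clockwise. Allowing for play in the jaw, I estimate 75–85° of nut turn, which drives the olive about 0.6–0.7 mm (0.40–0.95 mm wanted). This comes from angles and torque, since the olive itself is hidden.

**What went wrong:**
- **Jam on lifting off:** the jaw jammed cornerwise on the nut. The spanner pitched in the grip, and the nut sprang back some degrees with it.
- **Mended:** I reloaded the nut and drew the jaw off sideways through its open mouth. The picture then showed only a thin margin of contact, so I put the spanner back on, tightened to about 0.45 N·m and drew it off the same way.

**Last checks:**
- **Spanner:** it lies flat and released on the worktop, near where it started.
- **Surroundings:** the tea glass, lemon, mug and salt shaker look undisturbed. The robot is clear, and I never saw the pipe being pushed.
- **Nut:** it reads only about 3° tighter than after the first removal, about the accuracy of the fit. That it still bears on the olive rests mainly on the torque readings.

I viewed 15 pictures, over the budget of 10.

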